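# Isolate, tag and load the fire panel's standby batteries

### The arm

A 6-joint arm with a two-finger parallel gripper is mounted at the origin on the work surface. World frame = base frame: x ahead of the robot, y to its left, z up, the work surface at z = 0. Lengths are in mm, angles in degrees, forces in N, time in s.
With the tool pointing down it reaches from about 350 to 850 mm from the base axis. Payload 8.1 kg.
Tool frame: the origin (TCP) lies on the centre line of the jaws, within the pads' length; the fingertips stand 19 mm ahead of it and the grasp point (between the pads) is the TCP (r.tip_reach is the z of the fingertips in the tool frame, in mm); z points along the fingers, y is the line along which they close (so a half turn about z gives the same grasp; the last joint's range is limited). The gripper opens to 85 mm and grips with 20 to 120 N. Pads are 22 mm wide; open, the fingers measure 114 mm over their backs; the gripper's body (76 mm by 85 mm) begins 54 mm behind the grasp point. The pads swing forward as they close: fully open they stand 13 mm farther back than shut.
Start: joints at [60.768, 7.471, 85.268, -0, 87.261, -4.893], TCP at [247.263, 546.687, 250.292] pointing down, gripper open.
Joint ranges: [-169.43, 169.43], [-51.17, 129.36], [1.28, 143.12], [-76.62, 256.62], [0, 156.53], [-152.29, 152.29]. Speed limits (degrees/s): [136.94, 136.94, 159.86, 180, 180, 180].

### API

Orientations are given as [roll, pitch, yaw] about the fixed x, y, z axes, in that order (R = Rz(yaw) Ry(pitch) Rx(roll)).
In Python, from bench import r gives the robot as it stands. The module is installed in compiled form; this text tells all that it offers.
- The arm moves only by the shell command python3 -m handwheel 'ROWS' [FORCE]. ROWS is JSON, a list of rows, each a list of 7 numbers: the shift along the tool's x, y, z in m, then the turn, a rotation vector about the tool's x, y, z in degrees, then the finger opening in m, from 0 to 0.0854. In form: [[tx, ty, tz, ax, ay, az, claw], ...]. A call has 1 to 8 rows; each row shifts and turns the commanded pose from where the row before left it, along the tool's axes as they then stand; what a row does not reach is not made up. A row lasts 1/12 s, in which the tool goes at most 41.7 mm and 7.16 degrees, less where a joint would pass 70% of its speed; a pose out of reach is approached as far as the arm can. A call with a gripper value outside its range is refused whole. The fingers move at their own pace and stop on an object; FORCE is the grip in N (left out, the last holds). Time passes only in rows, so rows that do not move let the fingers close. It gives the time, the measured TCP pose, the force, the opening and the grip force at its end, in the units of the state.
- r.sense(): the state, without advancing time (a new reading comes with each control period).
- r.snapshot(name): name is "side" or "top" or "wrist"; returns (picture, depth): 420x560x3 uint8, blue, green, red; 420x560 float32, mm along the optical axis (not along the pixel's ray), 0 where there is no reading.
- r.calibration(name): a dict with "vfov" (degrees; the focal length in pixels is half the picture's height over the tangent of half this angle, whatever the lens; pixels are square), "cx", "cy" (the principal point, pixels), "rvec" (rotation vector, rad) and "tvec" (3), from world to camera coordinates, as OpenCV has them; the wrist camera has in their place "tool_from_camera" (4x4, takes a point from camera to tool coordinates, whose origin is the TCP and whose axes are the flange's). Camera axes: x right, y down, z forward; pixel columns grow to the right and rows downward; lengths in mm; the calibration is good to about 2 mm. A picture is of the moment at which its call begins: read the wrist's pose just before it. calibration takes no time and is no camera call.
- r.hand_in(): hands the job in; it is judged then, once.
The state is a dict: "time": time; "joint_pos": joint angles; "qd": joint speeds; "joint_efforts": joint torques, N m; "tool_pos": TCP position; "tcp_rot": TCP orientation; "ft_force": force on the tool from outside, world axes, zero at the start; "wrist_torque": the same for the moment, N m; "finger_gap": finger opening in mm; "grip_force": force on a finger pad.
Only numpy, scipy, OpenCV 4.12 (cv2) and the standard library are available. Lean on these libraries where they do the work, as an engineer would, in place of code of your own. Each camera call takes 0.05 s, during which the arm holds its last target. There are 200 camera calls.

### The job

Load all the charged battery packs that stand on the desk into the bays of the fire panel's battery rack, one upright in each bay and sitting on its floor. First switch the rack's red isolator handle off and, before any pack goes in, close the red warning clamp from the file sorter on the handle; when all packs are in, put the clamp back on the top edge of the sorter's front board, and only then switch the isolator fully on. Let go of everything and do not push the other things on the desk about.

Things in the scene. Friction and masses are not known exactly. Their poses are not given: they have to be found in the camera images.
- rack: the battery rack, fixed: grey steel tray 116 (x) x 380 (y) mm, floor 8 mm thick, origin at the centre of its underside on the desk. Four open bays in a row along y, each 88 (x) x 58 (y) mm inside, walls rising 25 mm above the bay floor; packs stand with their x along the rack's x. At its -y end, centred at y = -128 mm, a grey isolator enclosure 100 x 100 mm, 70 mm high
- bay1 (a point): centre of the floor of bay 1, at x = 0, y = -34 mm, z = 8 mm of the rack; axes as the rack
- bay2 (a point): centre of the floor of bay 2, at x = 0, y = 28 mm, z = 8 mm of the rack; axes as the rack
- bay3 (a point): centre of the floor of bay 3, at x = 0, y = 90 mm, z = 8 mm of the rack; axes as the rack
- bay4 (a point): centre of the floor of bay 4, at x = 0, y = 152 mm, z = 8 mm of the rack; axes as the rack
- isolator (a joint): angle of the isolator handle on its enclosure: 0 = off (handle along the rack's x), 1.571 = on (along the rack's y), growing clockwise seen from above; stops at both ends. Let go, an over-centre detent (0.15 N m at the ends, nothing halfway) takes it to the nearer end. It starts on
- isolator_grip (a point): place to pinch the red isolator handle, on its vertical turning axis, 100 mm above the desk: the handle is an upright blade 66 (this point's x) x 12 (y) x 40 mm tall, its top 16 mm above this point; 24 mm below is the yellow dial plate, 21 mm below a red disc of 27 mm radius. x and y turn with the handle
- clamp: the warning clamp, free, 90 g: red nylon spring clamp, about 100 mm tall, jaws down and handles up, with a white and red disc (radius 20 mm) 23 to 27 mm along its +y. Origin on the pivot pin, which lies along y; z up. It starts upright on the sorter's front board with 18 mm of the board in its jaws. Let go, it closes with about 8 N and holds itself up
- clamp_grip (a point): where to squeeze the clamp, 38 mm above its pivot; axes as the clamp. Two flat handles, 24 mm wide (y), from 13 to 59 mm above the pivot, splayed in a V along x: parked 38 mm across here and 47 at the tops, on the isolator handle 34 and 40. Squeezed along x until parallel, 22 mm across (11 N, then a stop), they hold the jaws open
- clamp_jaw (a point): midway between the clamp's rubber jaw pads, 34 mm below the pivot; axes as the clamp. The pads are 22 mm wide (y) and reach from 26 to 42 mm (the tips) below the pivot; the jaws part along x, fully open 20 mm at the top of the pads and 26 mm at the tips. An edge can enter 30 mm from the tips
- sorter: wooden file sorter, fixed: base 120 (x) x 150 (y) x 10 mm, origin at the centre of its underside; front board at x = -42 mm, books and other boards (up to 110 mm high) from x = 0 to +60 mm
- sorter_edge (a point): middle of the top edge of the sorter's front board: board 8 mm thick (x), 150 mm long (y), its top 95 mm above the desk; axes as the sorter
- pack1: charged battery pack, free: black block 78 (its x) x 48 (y) x 55 mm tall with a blue band, 0.3 to 0.55 kg; on top an orange grip rib 14 (x) x 42 (y) x 26 mm tall, to pinch across its 14 mm; whole height 81 mm. Origin at the centre of the underside; either way round is the same. Two to four of the packs are there, the rest absent (None)
- pack2: battery pack like pack1
- pack3: battery pack like pack1
- pack4: battery pack like pack1
- mug: white mug, 72 mm across, 85 mm high; leave alone
- stapler: green stapler, 130 mm long, 45 mm high; leave alone
- handset: black two-way radio lying flat, 112 x 56 x 34 mm with aerial along +x; leave alone
- torch: yellow torch standing on its lens, 150 mm high; leave alone
- logbook: blue log book lying flat, 105 x 150 x 20 mm; leave alone
- inkpad: round blue ink pad, 68 mm across, 20 mm high; leave alone
Things that resemble listed ones, but are neither listed nor needed, are in the scene too. Of the things that look like the clamp, the larger one is meant. Leave any purple look-alike of the pack2 alone.

How it is judged:
By the outcome, as a careful person would: the job done as asked, in the order asked, and still so for the second after the job is handed in, with the robot touching nothing.
Of pack1, pack2, pack3, pack4 only 2 to 4 are there at a start; the rules pass over those that are not, and their reading is None.
At some moment in a run one of pack1, pack2, pack3, pack4 may be knocked a few centimetres aside while the robot is not near it.
It also fails if it takes over 210 s, if anything falls off the work surface, if the arm or the gripper's body presses on something with over 40 N, if the wrist force passes 120 N, or if a joint passes its speed limit or range.

## Working session

There is one attempt and no reset: what is moved stays moved. The work goes in short steps, Python scripts to look and compute and a shell command to move; the robot and the scene stay as the last step left them, time stands still between calls to the robot, and variables do not carry over. Pictures are saved under pics/ and viewed, at most 14 in all, crops included, and the job is handed in when it is done.

```bash
mkdir -p pics; ls; python3 - <<'E'
from bench import r
import cv2,json
s=r.sense();print(s)
print(r.tip_reach)
for n in("side","top","wrist"):
    p,d=r.snapshot(n);cv2.imwrite(f"pics/{n}0.png",p);import numpy as np;np.save(f"pics/{n}0.npy",d)
    print(n,r.calibration(n),(d>0).mean())
E
```

```text
pics
{'time': 0.0, 'joint_pos': array([ 6.07668115e+01,  7.51602773e+00,  8.53295655e+01, -7.97550929e-04,
        8.72602023e+01, -4.89278396e+00]), 'qd': array([-0.03317743,  0.06766691, -0.0210301 ,  0.0161118 ,  0.15632896,
       -0.03567377]), 'joint_efforts': array([ 1.51939485e-04, -5.69410086e+01, -5.00547802e+01, -1.43525563e-04,
        1.50642759e-02, -1.50297575e-05]), 'tool_pos': array([247.02589595, 546.22994824, 249.23205558]), 'tcp_rot': array([-1.79894522e+02, -8.22977649e-03,  1.55659627e+02]), 'ft_force': array([-0.3348847 , -0.27418089,  0.19895924]), 'wrist_torque': array([-0.03546687,  0.04174695,  0.00970469]), 'grip_force': 0.0, 'finger_gap': 85.2149984539004}
19.0
side {'vfov': 45.80042980897831, 'cx': 274.2362808299964, 'cy': 198.27938816386146, 'rvec': array([ 2.10238907, -0.35312875,  0.17426802]), 'tvec': array([-539.83716332,  223.19318133, 1125.03874309])} 0.9958886054421768
top {'vfov': 55.179472722535756, 'cx': 277.49885360552696, 'cy': 211.15790446346642, 'rvec': array([ 2.17944367, -2.22867862,  0.03714264]), 'tvec': array([   4.05269611,  555.9959333 , 1062.47020516])} 0.9959736394557823
wrist {'vfov': 62.39934694150022, 'cx': 278.29269744811205, 'cy': 203.52644678904088, 'tool_from_camera': array([[-1.65243703e-05, -9.45763091e-01, -3.24857162e-01,
         8.41808324e+01],
       [ 9.99999886e-01, -1.70600319e-04,  4.45805520e-04,
        -4.57189809e-01],
       [-4.77047142e-04, -3.24857118e-01,  9.45762986e-01,
        -1.22456161e+02],
       [ 0.00000000e+00,  0.00000000e+00,  0.00000000e+00,
         1.00000000e+00]])} 0.995969387755102
```

View pics/top0.png

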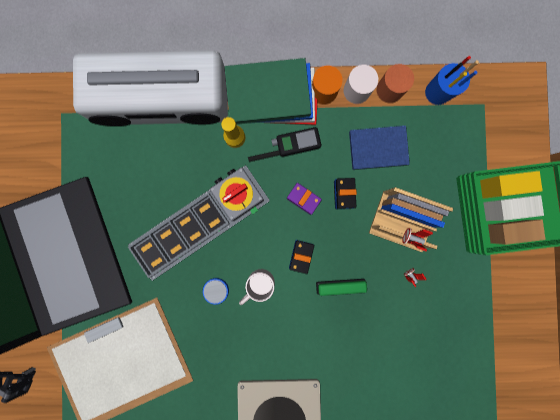

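View pics/side0.png

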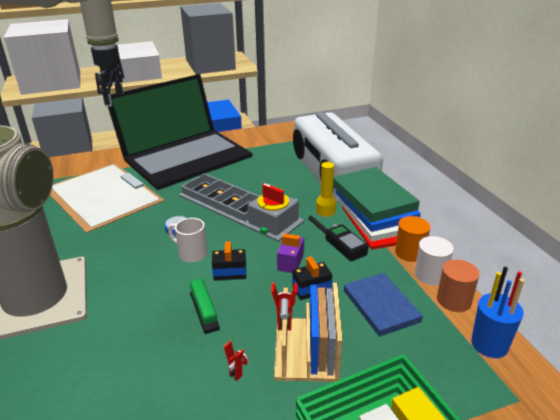

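The top view shows two dark packs at about (302,257) and (345,193), with the purple look-alike at (304,198). The rack runs from (140,260) to (255,185), with its red isolator handle at (236,192). The sorter is at (410,220), with the large clamp at (418,238) and the small look-alike clamp at (415,277). The side view agrees with all of this.

```bash
cat > h.py <<'E'
import numpy as np, cv2
from bench import r
from scipy.spatial.transform import Rotation as R
def pose(s=None):
    s=s or r.sense(); T=np.eye(4); T[:3,:3]=R.from_euler('xyz',s['tcp_rot'],degrees=True).as_matrix(); T[:3,3]=s['tool_pos']; return T
def cam(name,T=None):            # world_from_camera, K
    c=r.calibration(name); f=210/np.tan(np.radians(c['vfov']/2)); K=(f,c['cx'],c['cy'])
    if name=='wrist': return (pose() if T is None else T)@c['tool_from_camera'],K
    M=np.eye(4); M[:3,:3]=cv2.Rodrigues(c['rvec'])[0]; M[:3,3]=c['tvec']; return np.linalg.inv(M),K
class View:
    def __init__(s,name):
        s.M,s.K=cam(name); s.im,s.d=r.snapshot(name); s.hsv=cv2.cvtColor(s.im,cv2.COLOR_BGR2HSV).astype(int)
        s.v,s.u=np.mgrid[:420,:560]; s.P=s.ray(s.u,s.v)*s.d[...,None]@s.M[:3,:3].T+s.M[:3,3]
    def ray(s,u,v):
        f,cx,cy=s.K; return np.stack([(np.asarray(u,float)-cx)/f,(np.asarray(v,float)-cy)/f,np.ones(np.shape(u))],-1)
    def plane(s,u,v,z):
        d=s.ray(u,v)@s.M[:3,:3].T; o=s.M[:3,3]; return o+d*((z-o[2])/d[...,2])[...,None]
    def proj(s,p):
        f,cx,cy=s.K; q=(np.asarray(p)-s.M[:3,3])@s.M[:3,:3]; return np.stack([q[...,0]/q[...,2]*f+cx,q[...,1]/q[...,2]*f+cy],-1)
    def mask(s,h,sat=(120,256),val=(60,256)):
        H,S,V=s.hsv[...,0],s.hsv[...,1],s.hsv[...,2]; hm=(H>=h[0])&(H<=h[1]) if h[0]<=h[1] else (H>=h[0])|(H<=h[1])
        return hm&(S>=sat[0])&(S<sat[1])&(V>=val[0])&(V<val[1])
    def blobs(s,m,amin=15):
        n,l,st,c=cv2.connectedComponentsWithStats(m.astype(np.uint8),connectivity=8)
        return [l==i for i in range(1,n) if st[i,4]>=amin]
def rect(p):                     # xy points -> centre, long, short, yaw of the long side
    (c,(a,b),t)=cv2.minAreaRect(np.asarray(p[:,:2],np.float32))
    if a<b: a,b,t=b,a,t+90
    return np.round(c,1),round(a,1),round(b,1),round((t+90)%180-90,1)
E
python3 - <<'E'
from h import *
v=View('top')
for n,h,a in(('orange',(8,17),(150,256)),('red',(172,5),(150,256)),('purple',(130,160),(80,256)),('yellow',(20,32),(150,256))):
    for b in v.blobs(v.mask(h,a),12):
        p=v.P[b];z=np.median(p[:,2])
        if p[:,0].mean()>950: continue
        print(n,b.sum(),np.round([v.u[b].mean(),v.v[b].mean()]),'z',z.round(),np.percentile(p[:,2],95).round(),rect(p))
g=(v.P[...,2]>-20)&(v.P[...,2]<20)&(v.P[...,0]>300)&(v.P[...,0]<800)&(abs(v.P[...,1])<300)
print(np.median(v.P[g][:,2]))
for u,w in((129,241),(153,277),(269,202),(243,168),(371,234),(433,250),(393,187),(454,210)):print(u,w,v.plane(np.array(u),np.array(w),20).round())
E
```

```text
orange 7187 [512. 112.] z -1.0 3.0 (array([ 794.6, -579.2]), 1230.7, 303.3, -78.1)
orange 3557 [376.  85.] z 25.0 86.0 (array([ 834.3, -252.8]), 758.8, 327.9, -20.0)
orange 18 [466.  65.] z -1.0 26.0 (array([ 918.9, -494.1]), 108.8, 9.9, -56.0)
orange 7983 [ 31. 132.] z -1.0 3.0 (array([741.6, 365.4]), 782.7, 378.1, 85.1)
orange 115 [347. 192.] z 79.0 83.0 (array([ 598.8, -185.9]), 44.8, 17.5, 89.0)
orange 83 [305. 197.] z 80.0 83.0 (array([590.5, -79.5]), 50.6, 11.8, -34.9)
orange 11133 [527. 334.] z -1.0 2.0 (array([ 224.5, -606. ]), 1249.0, 466.6, 84.2)
orange 112 [302. 258.] z 79.0 83.0 (array([436.2, -67. ]), 41.6, 14.6, 74.3)
orange 3687 [ 34. 381.] z -1.0 3.0 (array([240. , 351.3]), 882.8, 224.2, -66.4)
orange 16 [  3. 380.] z -1.0 3.0 (array([122.9, 731.7]), 17.2, 8.7, -12.4)
orange 13 [ 14. 381.] z -2.0 1.0 (array([120.7, 702.4]), 10.8, 5.1, -87.0)
red 25 [466.  59.] z 171.0 901.0 (array([ 704.7, -231.1]), 579.4, 5.8, -49.7)
red 79 [311. 115.] z 25.0 28.0 (array([693.4, -42.9]), 349.0, 62.1, -21.4)
red 335 [236. 193.] z 80.0 117.0 (array([578.2,  49.7]), 154.7, 57.0, 64.8)
r
[... 233 characters left out ...]
39 [410. 280.] z 44.0 76.0 (array([ 361.8, -353.3]), 37.9, 12.5, 46.6)
purple 467 [303. 199.] z 54.0 57.0 (array([560.5, -59.1]), 124.7, 77.7, -33.8)
yellow 50 [458.  78.] z 150.0 181.0 (array([ 696.1, -238.8]), 580.7, 6.9, -51.9)
yellow 499 [232. 132.] z 86.0 151.0 (array([669.3,  53.9]), 322.0, 52.5, 29.1)
yellow 1188 [511. 184.] z 98.0 102.0 (array([ 584.3, -357. ]), 707.3, 54.7, -83.9)
yellow 423 [236. 193.] z 75.0 78.0 (array([602.2,  94.7]), 81.8, 80.6, 0.1)
0.19781473056718823
129 241 [486. 385.  20.]
153 277 [390. 322.  20.]
269 202 [580.  14.  20.]
243 168 [672.  81.  20.]
371 234 [ 490. -253.   20.]
433 250 [ 444. -415.   20.]
393 187 [ 613. -315.   20.]
454 210 [ 548. -474.   20.]
```

```bash
sed -i 's/^    def ray/    def ok(s,m): return m\&(s.d>0)\n    def ray/; s/\[l==i for i/[(l==i)\&(s.d>0) for i/' h.py
cat >> h.py <<'E'
def plan(xyz,ty=None):           # tool-down target: turn first (deg about tool z), then shift (mm, tool axes); ty = heading of tool y
    s=r.sense(); T=pose(s); hd=np.degrees(np.arctan2(T[1,1],T[0,1])); dt=0 if ty is None else (hd-ty+180)%360-180
    Rn=T[:3,:3]@R.from_rotvec([0,0,dt],degrees=True).as_matrix()
    d=Rn.T@(np.array(xyz)-T[:3,3]); n=np.abs(d).max()/40
    print('at',T[:3,3].round(1),'heading',hd.round(1),'tilt',np.round(T[:2,2],4),'q6',s['joint_pos'][5].round(),'TURN',dt.round(1),'(%.1f rows)'%(abs(dt)/7),'SHIFT',d.round(1),'(%.1f rows)'%(np.linalg.norm(d)/41),'gap',round(s['finger_gap'],1),'t',round(s['time'],1))
E
python3 - <<'E'
from h import *
plan((602,95,330),33)
E
```

```text
at [247.1 546.4 249.6] heading 65.7 tilt [-0.0006 -0.001 ] q6 -5.0 TURN 32.7 (4.7 rows) SHIFT [-571.9   51.7  -80.1] (14.1 rows) gap 85.2 t 0.2
```

```bash
python3 -m handwheel '[[0,0,-0.03,0,0,6.5,0.085],[0,0,-0.03,0,0,6.5,0.085],[0,0,-0.02,0,0,6.5,0.085],[0,0,0,0,0,6.5,0.085],[0,0,0,0,0,6.7,0.085]]'
python3 -m handwheel '[[-0.036,0.0032,0,0,0,0,0.085],[-0.036,0.0032,0,0,0,0,0.085],[-0.036,0.0032,0,0,0,0,0.085],[-0.036,0.0032,0,0,0,0,0.085],[-0.036,0.0032,0,0,0,0,0.085],[-0.036,0.0032,0,0,0,0,0.085],[-0.036,0.0032,0,0,0,0,0.085],[-0.036,0.0032,0,0,0,0,0.085]]'
python3 -m handwheel '[[-0.036,0.0032,0,0,0,0,0.085],[-0.036,0.0032,0,0,0,0,0.085],[-0.036,0.0032,0,0,0,0,0.085],[-0.036,0.0032,0,0,0,0,0.085],[-0.036,0.0032,0,0,0,0,0.085],[-0.036,0.0032,0,0,0,0,0.085],[-0.036,0.0032,0,0,0,0,0.085],[-0.036,0.0032,0,0,0,0,0.085]]'
python3 -m handwheel '[[0,0,0,0,0,0,0.085],[0,0,0,0,0,0,0.085],[0,0,0,0,0,0,0.085]]'
python3 - <<'E'
from h import *
plan((602,95,330),33)
v=View('wrist');cv2.imwrite('pics/w1.png',v.im)
for n,h,a in(('red',(172,5),(150,256)),('yellow',(20,32),(150,256))):
    for b in v.blobs(v.mask(h,a),60):
        p=v.P[b];print(n,b.sum(),v.u[b].mean().round(),v.v[b].mean().round(),np.percentile(p[:,2],[5,50,95]).round(1),rect(p))
E
```

```text
time: 0.62
tool_pos: [247.7, 547.4, 332.7]
tcp_rot: [179.8, -0.1, 122.6]
ft_force: [0.7, 0.5, -0.1]
finger_gap: 84.8
grip_force: 0.0
time: 1.28
tool_pos: [426.1, 317.4, 330.2]
tcp_rot: [-180.0, -0.0, 123.0]
ft_force: [0.0, 0.2, 0.5]
finger_gap: 85.0
grip_force: 0.0
time: 1.95
tool_pos: [604.3, 89.6, 330.0]
tcp_rot: [-180.0, -0.0, 123.0]
ft_force: [0.9, 0.3, -0.0]
finger_gap: 85.1
grip_force: 0.0
time: 2.2
tool_pos: [603.4, 91.4, 329.8]
tcp_rot: [-180.0, -0.1, 122.9]
ft_force: [-0.6, 0.4, 0.5]
finger_gap: 85.1
grip_force: 0.0
at [603.4  91.4 329.8] heading 32.9 tilt [-0.0011  0.0004] q6 -29.0 TURN -0.1 (0.0 rows) SHIFT [ 3.8  0.8 -0.2] (0.1 rows) gap 85.1 t 2.2
red 1692 278.0 162.0 [ 76.7  78.4 115.4] (array([598.5,  96.1]), 52.1, 50.5, -13.4)
red 564 338.0 299.0 [17.9 23.2 25.9] (array([789.9, -22.9]), 182.0, 8.8, 88.0)
yellow 319 257.0 13.0 [6.2 7.7 9.2] (array([494.4, 212.4]), 28.0, 12.8, -58.1)
yellow 312 299.0 13.0 [6.3 7.9 9.1] (array([534.7, 238.7]), 27.5, 12.8, -56.1)
yellow 305 258.0 70.0 [6.5 7.8 9.3] (array([527.2, 161.7]), 31.4, 13.4, -57.8)
yellow 297 298.0 70.0 [6.2 7.8 9.1] (array([567.3, 188.3]), 30.2, 13.4, -56.5)
yellow 2393 278.0 156.0 [73.5 74.8 76.2] (array([598.2,  96.5]), 82.8, 82.4, 33.6)
yellow 3258 396.0 227.0 [ 16.9  98.1 149.2] (array([797.4,  99.4]), 138.2, 53.9, -6.7)
```

View pics/w1.png

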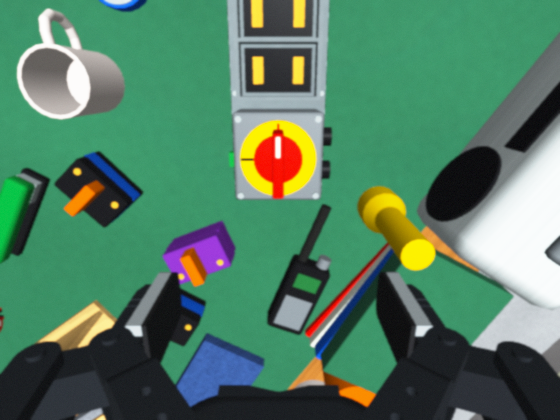

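The wrist view shows the dial at (278,157) with the handle vertical in the image, so it is along the rack's y (on). Bays 1 and 2 are above it in the picture, each with two contacts. Next I'll fit the blade and the axis.

```bash
python3 - <<'E'
from h import *
v=View('wrist')
near=np.hypot(v.P[...,0]-598,v.P[...,1]-96)<50
b=v.ok(near&(v.P[...,2]>105));p=v.P[b];print('blade',b.sum(),np.percentile(p[:,2],[50,95]),rect(p),p[:,:2].mean(0))
y=v.blobs(v.mask((20,32),(150,256)),1000)
for m in y:
    c=cv2.convexHull(np.argwhere(m)[:,::-1]);(e,ax,_)=cv2.fitEllipse(c); print('dial at 76',v.plane(*np.array(e),76).round(1))
s=View('side')
m=s.ok(s.mask((172,5),(150,256)));q=m&(np.hypot(s.P[...,0]-598,s.P[...,1]-96)<60)&(s.P[...,2]>90)
print('side blade',q.sum(),np.percentile(s.P[q],[5,50,95],axis=0).round(1))
# triangulated height: same blade top edge row in side
plan((598.3,96.3,330),33)
E
```

```text
blade 22737 [384.99882355 396.38336094] (array([597.8,  96.2]), 96.9, 63.8, 11.4) [595.40099476 100.22877788]
dial at 76 [597.8  97.6  76. ]
dial at 76 [760.6 103.4  76. ]
side blade 187 [[579.9  65.   92.1]
 [598.5  88.5 104.8]
 [613.9 113.1 114.9]]
at [603.1  92.5 330.5] heading 33.1 tilt [0.0002 0.0003] q6 -29.0 TURN 0.1 (0.0 rows) SHIFT [ 5.8 -1.9  0.5] (0.1 rows) gap 85.4 t 2.4
```

```bash
python3 -m handwheel '[[0.006,-0.002,0.02,0,0,0,0.07],[0,0,0.04,0,0,0,0.07],[0,0,0.04,0,0,0,0.07],[0,0,0.04,0,0,0,0.07],[0,0,0.04,0,0,0,0.07],[0,0,0.025,0,0,0,0.07],[0,0,0.0185,0,0,0,0.07],[0,0,0,0,0,0,0.07]]' 40
python3 - <<'E'
from h import *
plan((598,96.8,106),32.9)
E
```

```text
time: 3.02
tool_pos: [594.6, 96.1, 101.5]
tcp_rot: [-179.6, -0.2, 123.1]
ft_force: [-0.5, -0.1, -0.0]
finger_gap: 70.1
grip_force: 0.0
at [594.6  96.1 101.5] heading 33.1 tilt [-0.0084 -0.0005] q6 -29.0 TURN 0.2 (0.0 rows) SHIFT [-1.3  3.2 -4.6] (0.1 rows) gap 70.1 t 3.0
```

```bash
python3 -m handwheel '[[0,0,0,0,0,0,0.07],[0,0,0,0,0,0,0.07],[0,0,0,0,0,0,0.07]]'
python3 - <<'E'
from h import *
plan((598,96.8,106),32.9)
E
```

```text
time: 3.27
tool_pos: [600.3, 95.7, 109.6]
tcp_rot: [179.8, 0.1, 123.0]
ft_force: [-0.9, 0.8, 0.6]
finger_gap: 70.0
grip_force: 0.0
at [600.3  95.7 109.6] heading 33.0 tilt [0.0042 0.0003] q6 -29.0 TURN 0.1 (0.0 rows) SHIFT [ 2.1 -1.4  3.6] (0.1 rows) gap 70.0 t 3.3
```

```bash
python3 -m handwheel '[[0,0,0,0,0,0,0.07],[0,0,0,0,0,0,0.07],[0,0,0,0,0,0,0.07],[0,0,0,0,0,0,0.07]]'
python3 - <<'E'
from h import *
plan((598,96.8,106),32.9)
E
python3 -m handwheel '[[0,0,0,0,0,0,0.03],[0,0,0,0,0,0,0.03],[0,0,0,0,0,0,0.03]]'
python3 - <<'E'
from h import *
plan((598,96.8,106),32.9)
E
```

```text
time: 3.6
tool_pos: [598.9, 95.2, 107.3]
tcp_rot: [180.0, 0.0, 123.0]
ft_force: [0.4, 0.3, -0.5]
finger_gap: 70.2
grip_force: 0.0
at [598.9  95.2 107.3] heading 33.0 tilt [0.0008 0.0001] q6 -29.0 TURN 0.1 (0.0 rows) SHIFT [1.9 0.1 1.3] (0.1 rows) gap 70.2 t 3.6
time: 3.85
tool_pos: [598.6, 95.2, 106.7]
tcp_rot: [-180.0, -0.0, 123.0]
ft_force: [0.1, 0.1, -0.7]
finger_gap: 34.2
grip_force: 0.0
at [598.6  95.2 106.7] heading 33.0 tilt [-0.0002  0.    ] q6 -29.0 TURN 0.1 (0.0 rows) SHIFT [1.7 0.4 0.7] (0.0 rows) gap 34.2 t 3.9
```

```bash
python3 -m handwheel '[[0.0015,0.0002,0,0,0,0,0.005],[0,0,0,0,0,0,0.005],[0,0,0,0,0,0,0.005],[0,0,0,0,0,0,0.005],[0,0,0,0,0,0,0.005],[0,0,0,0,0,0,0.005]]' 40
python3 -m handwheel '[[0,0,0,0,0,-4,0.005],[0,0,0,0,0,-6,0.005],[0,0,0,0,0,-6,0.005],[0,0,0,0,0,-6,0.005],[0,0,0,0,0,-6,0.005],[0,0,0,0,0,-6,0.005],[0,0,0,0,0,-6,0.005],[0,0,0,0,0,-6,0.005]]'
python3 -m handwheel '[[0,0,0,0,0,-6,0.005],[0,0,0,0,0,-6,0.005],[0,0,0,0,0,-6,0.005],[0,0,0,0,0,-6,0.005],[0,0,0,0,0,-6,0.005],[0,0,0,0,0,-6,0.005],[0,0,0,0,0,-4,0.005],[0,0,0,0,0,-3.5,0.005]]'
python3 -m handwheel '[[0,0,0,0,0,0,0.005],[0,0,0,0,0,0,0.005],[0,0,0,0,0,0,0.005]]'
python3 - <<'E'
from h import *
plan((598,96.8,106),123); print(r.sense()['wrist_torque'],r.sense()['grip_force'])
E
```

```text
time: 4.35
tool_pos: [598.4, 97.1, 106.9]
tcp_rot: [179.9, -0.0, 123.0]
ft_force: [4.0, 4.3, -1.8]
finger_gap: 11.2
grip_force: 43.3
time: 5.02
tool_pos: [597.9, 96.3, 106.9]
tcp_rot: [-180.0, -0.0, 169.3]
ft_force: [0.4, -1.5, 1.0]
finger_gap: 11.2
grip_force: 43.7
time: 5.68
tool_pos: [598.2, 95.3, 106.9]
tcp_rot: [-179.9, -0.0, -147.3]
ft_force: [1.6, -4.7, -0.0]
finger_gap: 11.4
grip_force: 43.7
time: 5.93
tool_pos: [598.2, 95.3, 106.9]
tcp_rot: [-179.9, -0.0, -147.7]
ft_force: [1.8, -6.3, -0.2]
finger_gap: 11.3
grip_force: 43.7
at [598.2  95.3 106.9] heading 122.3 tilt [ 0.0002 -0.0019] q6 -118.0 TURN -0.7 (0.1 rows) SHIFT [-0.6  1.4  0.9] (0.0 rows) gap 11.3 t 5.9
[-0.99738703 -0.30160616  0.13277716] 43.693994879722595
```

```bash
python3 -m handwheel '[[0,0,0,0,0,0,0.06],[0,0,0,0,0,0,0.06],[0,0,0,0,0,0,0.06],[0,0,-0.02,0,0,0,0.06],[0,0,-0.04,0,0,0,0.06],[0,0,-0.04,0,0,0,0.085],[0,0,-0.04,0,0,0,0.085],[0,0,-0.04,0,0,0,0.085]]'
python3 -m handwheel '[[0,0,-0.04,0,0,7,0.085],[0,0,0,0,0,7,0.085],[0,0,0,0,0,7,0.085],[0,0,0,0,0,7,0.085],[0,0,0,0,0,7,0.085],[0,0,0,0,0,7,0.085],[0,0,0,0,0,7,0.085],[0,0,0,0,0,7,0.085]]'
python3 -m handwheel '[[0,0,0,0,0,7,0.085],[0,0,0,0,0,7,0.085],[0,0,0,0,0,7,0.085],[0,0,0,0,0,7,0.085],[0,0,0,0,0,7,0.085],[0,0,0,0,0,7,0.085],[0,0,0,0,0,7,0.085],[0,0,0,0,0,7,0.085]]'
python3 -m handwheel '[[0,0,0,0,0,7,0.085],[0,0,0,0,0,7,0.085],[0,0,0,0,0,7,0.085],[0,0,0,0,0,5,0.085],[0,0,0,0,0,0,0.085],[0,0,0,0,0,0,0.085]]'
python3 - <<'E'
from h import *
v=View('top')
S=r.sense()
s=View('side')
m=s.ok(s.mask((172,5),(150,256))&(np.hypot(s.P[...,0]-598,s.P[...,1]-96)<60)&(s.P[...,2]>95))
print('blade now',m.sum(),rect(s.P[m]),np.percentile(s.P[m],[5,95],axis=0).round())
# red handles of the clamp, side view
m=s.ok(s.mask((172,5),(150,256))&(s.P[...,2]>100)&(s.P[...,1]<-250)&(s.P[...,1]>-450))
for b in s.blobs(m): print('side clamp',b.sum(),np.median(s.P[b],0).round(1),s.P[b][:,2].max().round(1))
plan((476,-300,330),-16)
E
```

```text
time: 6.6
tool_pos: [597.4, 96.8, 288.6]
tcp_rot: [180.0, -0.0, -147.6]
ft_force: [1.3, -0.5, 0.4]
finger_gap: 84.8
grip_force: 0.0
time: 7.27
tool_pos: [597.8, 96.9, 326.7]
tcp_rot: [180.0, -0.0, 156.1]
ft_force: [0.2, 0.5, -0.3]
finger_gap: 85.1
grip_force: 0.0
time: 7.93
tool_pos: [597.8, 96.9, 326.7]
tcp_rot: [-180.0, -0.0, 100.1]
ft_force: [0.7, -0.7, 0.1]
finger_gap: 85.0
grip_force: 0.0
time: 8.43
tool_pos: [597.9, 96.8, 326.7]
tcp_rot: [-180.0, -0.0, 74.6]
ft_force: [-0.1, 0.0, -0.2]
finger_gap: 85.1
grip_force: 0.0
blade now 145 (array([599.9,  92.3]), 67.9, 15.7, 37.6) [[572.  74.  96.]
 [624. 108. 115.]]
side clamp 359 [ 481.5 -343.5  143.5] 175.6
at [597.9  96.7 326.8] heading -15.4 tilt [-0.0001  0.0001] q6 20.0 TURN 0.6 (0.1 rows) SHIFT [-414.9   -7.9   -3.3] (10.1 rows) gap 85.0 t 8.5
```

```bash
python3 -m handwheel '[[-0.04,0.001,0,0,0,0,0.085],[-0.04,0.001,0,0,0,0,0.085],[-0.04,0.001,0,0,0,0,0.085],[-0.04,0.001,0,0,0,0,0.085],[-0.04,0,0,0,0,0,0.085],[-0.04,0,0,0,0,0,0.085],[-0.04,0,0,0,0,0,0.085],[-0.04,0,0,0,0,0,0.085]]'
python3 -m handwheel '[[-0.04,0.001,0,0,0,0,0.085],[-0.04,0.001,0,0,0,0,0.085],[-0.03,0.001,0,0,0,0,0.085],[-0.015,0,0,0,0,0,0.085],[0,0,0,0,0,0,0.085],[0,0,0,0,0,0,0.085],[0,0,0,0,0,0,0.085],[0,0,0,0,0,0,0.085]]'
python3 - <<'E'
from h import *
v=View('wrist');cv2.imwrite('pics/w2.png',v.im)
plan((476,-360,330),-16)
m=v.ok(v.mask((172,5),(150,256))&(v.P[...,2]<200))
for b in v.blobs(m,60):
    p=v.P[b];print('red',b.sum(),v.u[b].mean().round(),v.v[b].mean().round(),np.percentile(p[:,2],[5,50,95,99]).round(1))
    t=p[p[:,2]>np.percentile(p[:,2],99)-12]; print('  top part',t.mean(0).round(1),rect(t))
E
```

```text
time: 9.2
tool_pos: [515.3, -214.5, 327.1]
tcp_rot: [180.0, 0.0, 74.6]
ft_force: [0.4, -0.3, -0.8]
finger_gap: 84.7
grip_force: 0.0
time: 9.87
tool_pos: [486.2, -332.6, 327.0]
tcp_rot: [180.0, -0.0, 74.6]
ft_force: [-0.5, -0.3, -0.5]
finger_gap: 84.7
grip_force: 0.0
at [ 486.2 -332.6  327. ] heading -15.4 tilt [0.0003 0.0002] q6 -24.0 TURN 0.6 (0.1 rows) SHIFT [-29.2  -2.3  -3. ] (0.7 rows) gap 84.6 t 9.9
red 554 253.0 188.0 [118.  160.7 174.  174.7]
  top part [ 460.  -329.5  171.4] (array([ 459.5, -330.3]), 23.0, 7.8, 69.3)
red 545 287.0 192.0 [112.7 158.2 174.1 174.6]
  top part [ 494.8 -343.4  171.2] (array([ 494.7, -343.8]), 22.7, 6.8, 70.0)
red 148 186.0 197.0 [35.1 66.4 75.1 75.4]
  top part [ 367.6 -342.3   72.3] (array([ 366.5, -343.1]), 17.5, 5.9, 28.8)
red 193 201.0 209.0 [33.9 59.8 74.6 75.3]
  top part [ 382.1 -366.7   71.5] (array([ 381.6, -367.1]), 16.8, 6.0, 33.5)
```

View pics/w2.png

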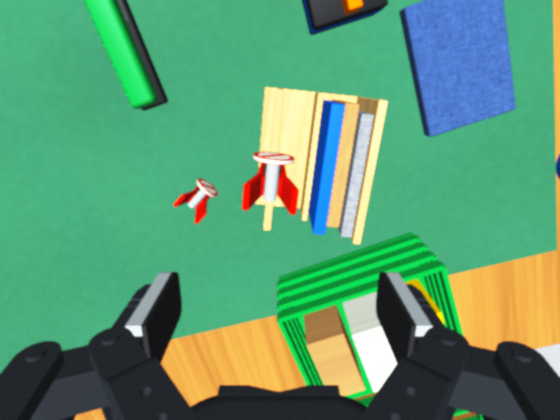

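The big clamp is at (271,180) in the wrist view, disc towards the top, gripping the front board. The small look-alike is at (198,198) and will be left alone. Next I'll measure the front board.

```bash
python3 - <<'E'
from h import *
v=View('wrist'); P=v.P
near=(np.hypot(P[...,0]-480,P[...,1]+345)<120)
m=v.ok(near&(P[...,2]>90)&(P[...,2]<100)&v.mask((8,30),(40,200),(90,256)))
for b in v.blobs(m,40):
    p=P[b]; print('wood z95',b.sum(),v.u[b].mean().round(),v.v[b].mean().round(),np.median(p[:,2]).round(1),rect(p))
m=v.ok(near&(P[...,2]>3)&(P[...,2]<18)&v.mask((8,30),(40,200),(90,256)))
for b in v.blobs(m,100): print('base',b.sum(),rect(P[b]))
# disc + white spring etc
m=v.ok(near&(P[...,2]>110)&(P[...,2]<185)&(P[...,0]<515)); q=P[m]; print('clamp all',m.sum(),rect(q))
E
```

```text
wood z95 499 277.0 120.0 93.7 (array([ 497.5, -285. ]), 61.5, 7.9, 68.9)
wood z95 203 268.0 215.0 93.7 (array([ 460.9, -380.1]), 33.0, 7.9, 69.0)
base 706 (array([ 484. , -288.9]), 78.5, 13.5, 68.8)
base 2505 (array([ 503.9, -334.5]), 149.4, 37.2, 68.8)
base 156 (array([ 572.9, -285.2]), 35.1, 7.6, -21.3)
clamp all 2086 (array([ 497. , -351.5]), 105.5, 53.2, -48.9)
```

```bash
python3 -m handwheel '[[0,0,0,0,0,5.7,0.085],[0,0,0,0,0,0,0.085],[0,0,0,0,0,0,0.085]]'
python3 - <<'E'
from h import *
plan((477.4,-336.6,156),-21.1)
E
```

```text
time: 10.22
tool_pos: [485.9, -333.3, 327.0]
tcp_rot: [180.0, -0.0, 69.0]
ft_force: [-0.3, -0.6, -0.2]
finger_gap: 85.0
grip_force: 0.0
at [ 485.9 -333.3  327. ] heading -21.0 tilt [ 0.0002 -0.0001] q6 -18.0 TURN 0.1 (0.0 rows) SHIFT [ -6.1  -6.8 170.9] (4.2 rows) gap 85.0 t 10.2
```

```bash
python3 -m handwheel '[[-0.006,-0.007,0.02,0,0,0,0.085],[0,0,0.035,0,0,0,0.085],[0,0,0.035,0,0,0,0.085],[0,0,0.035,0,0,0,0.085],[0,0,0.025,0,0,0,0.085],[0,0,0.015,0,0,0,0.085],[0,0,0.006,0,0,0,0.085],[0,0,0,0,0,0,0.085]]' 30
python3 -m handwheel '[[0,0,0,0,0,0,0.085],[0,0,0,0,0,0,0.085],[0,0,0,0,0,0,0.085],[0,0,0,0,0,0,0.085],[0,0,0,0,0,0,0.085],[0,0,0,0,0,0,0.085]]'
python3 - <<'E'
from h import *
plan((477.4,-336.6,156),-21.1)
E
```

```text
time: 10.88
tool_pos: [476.1, -336.1, 154.0]
tcp_rot: [-179.8, -0.1, 68.9]
ft_force: [0.1, 0.0, -0.0]
finger_gap: 84.9
grip_force: 0.0
time: 11.38
tool_pos: [477.1, -337.3, 156.4]
tcp_rot: [179.9, 0.0, 68.8]
ft_force: [1.2, 0.6, 0.4]
finger_gap: 84.8
grip_force: 0.0
at [ 477.1 -337.3  156.4] heading -21.2 tilt [ 0.0007 -0.0006] q6 -19.0 TURN -0.1 (0.0 rows) SHIFT [0.8 0.  0.4] (0.0 rows) gap 84.8 t 11.4
```

```bash
python3 -m handwheel '[[0,0,0,0,0,0,0.06],[0,0,0,0,0,0,0.05],[0,0,0,0,0,0,0.04],[0,0,0,0,0,0,0.03],[0,0,0,0,0,0,0.015],[0,0,0,0,0,0,0.015],[0,0,0,0,0,0,0.015],[0,0,0,0,0,0,0.015]]' 40
python3 -m handwheel '[[0,0,0,0,0,0,0.015],[0,0,0,0,0,0,0.015],[0,0,0,0,0,0,0.015],[0,0,0,0,0,0,0.015]]'
python3 - <<'E'
from h import *
s=View('side'); m=s.mask((172,5),(150,256))
m=s.ok(m&(np.hypot(s.P[...,0]-477,s.P[...,1]+336)<60)); print(np.percentile(s.P[m][:,2],[1,99]))
cv2.imwrite('pics/s2.png',cv2.resize(s.im[240:400,220:420],(800,640))[:600])
plan((477.4,-336.6,156),-21.1)
E
```

```text
time: 12.05
tool_pos: [477.6, -338.2, 157.3]
tcp_rot: [179.8, 0.1, 68.7]
ft_force: [-0.7, -2.0, 6.2]
finger_gap: 20.4
grip_force: 44.0
time: 12.38
tool_pos: [477.5, -338.2, 157.3]
tcp_rot: [179.8, 0.1, 68.7]
ft_force: [-0.4, -1.6, 5.6]
finger_gap: 20.6
grip_force: 44.0
[ 80.48550553 174.82396185]
at [ 477.6 -338.2  157.3] heading -21.3 tilt [ 0.002  -0.0024] q6 -19.0 TURN -0.2 (0.0 rows) SHIFT [ 1.4 -0.7  1.3] (0.0 rows) gap 20.1 t 12.4
```

View pics/s2.png

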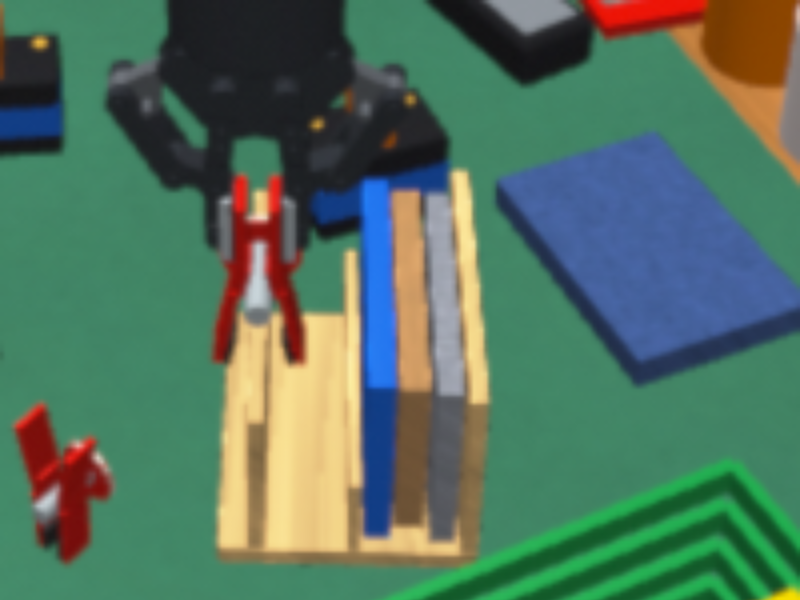

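The gripper holds the clamp squeezed to its stop, and its jaws stand clear on both sides of the board (crop around (258,330)). Next is the lift and the carry to the isolator.

```bash
python3 -m handwheel '[[0,0,-0.01,0,0,0,0.015],[0,0,-0.02,0,0,0,0.015],[0,0,-0.03,0,0,0,0.015],[0,0,-0.035,0,0,0,0.015],[0,0,-0.035,0,0,5,0.015],[0,0,-0.02,0,0,6,0.015],[0,0,0,0,0,6,0.015],[0,0,0,0,0,6,0.015]]'
python3 -m handwheel '[[0,0,0,0,0,6,0.015],[0,0,0,0,0,6.8,0.015],[0,0,0,0,0,0,0.015]]'
python3 - <<'E'
from h import *
plan((598,96.3,300),-57.1)
E
```

```text
time: 13.1
tool_pos: [477.6, -337.6, 309.1]
tcp_rot: [179.8, -0.0, 45.5]
ft_force: [0.2, 1.2, -1.9]
finger_gap: 20.6
grip_force: 43.3
time: 13.35
tool_pos: [476.7, -336.9, 306.1]
tcp_rot: [-180.0, 0.0, 32.6]
ft_force: [0.6, 0.9, -1.4]
finger_gap: 20.5
grip_force: 43.3
at [ 476.7 -336.9  306.1] heading -57.4 tilt [-0.0002  0.0003] q6 17.0 TURN -0.3 (0.0 rows) SHIFT [ 337.1 -297.8    6.2] (11.0 rows) gap 20.5 t 13.3
```

```bash
python3 -m handwheel '[[0.02,-0.018,0,0,0,-0.3,0.015],[0.028,-0.025,0,0,0,0,0.015],[0.028,-0.025,0,0,0,0,0.015],[0.028,-0.025,0,0,0,0,0.015],[0.028,-0.025,0,0,0,0,0.015],[0.028,-0.025,0,0,0,0,0.015],[0.028,-0.025,0,0,0,0,0.015],[0.028,-0.025,0,0,0,0,0.015]]'
python3 -m handwheel '[[0.028,-0.025,0,0,0,0,0.015],[0.028,-0.025,0,0,0,0,0.015],[0.028,-0.025,0,0,0,0,0.015],[0.028,-0.025,0,0,0,0,0.015],[0.009,-0.005,0,0,0,0,0.015],[0,0,0,0,0,0,0.015],[0,0,0,0,0,0,0.015],[0,0,0,0,0,0,0.015]]'
python3 -m handwheel '[[0,0,0,0,0,0,0.015],[0,0,0,0,0,0,0.015],[0,0,0,0,0,0,0.015]]'
python3 - <<'E'
from h import *
plan((598,96.3,220),-57.1)
v=View('top'); cv2.imwrite('pics/t2.png',cv2.resize(v.im[130:270,160:300],(560,560)))
E
```

```text
time: 14.02
tool_pos: [551.7, -55.4, 306.2]
tcp_rot: [180.0, -0.0, 33.5]
ft_force: [1.3, 0.3, -1.2]
finger_gap: 20.1
grip_force: 43.3
time: 14.68
tool_pos: [595.1, 95.9, 305.7]
tcp_rot: [180.0, 0.0, 33.3]
ft_force: [-0.4, -1.2, -1.1]
finger_gap: 20.6
grip_force: 43.3
time: 14.93
tool_pos: [595.3, 95.8, 306.0]
tcp_rot: [180.0, -0.0, 33.2]
ft_force: [0.0, -1.2, -0.1]
finger_gap: 20.7
grip_force: 43.3
at [595.3  95.8 306. ] heading -56.8 tilt [ 0.0002 -0.    ] q6 61.0 TURN 0.3 (0.0 rows) SHIFT [ 2.5  1.  86. ] (2.1 rows) gap 20.7 t 14.9
```

```bash
python3 -m handwheel '[[0.0025,0.001,0.02,0,0,0,0.015],[0,0,0.03,0,0,0,0.015],[0,0,0.026,0,0,0,0.015],[0,0,0.01,0,0,0,0.015],[0,0,0,0,0,0,0.015],[0,0,0,0,0,0,0.015],[0,0,0,0,0,0,0.015],[0,0,0,0,0,0,0.015]]'
python3 - <<'E'
from h import *
plan((598,96.3,180),-57.1)
s=View('side'); m=s.ok(s.mask((172,5),(150,256))&(np.hypot(s.P[...,0]-598,s.P[...,1]-96)<70))
for b in s.blobs(m,8): print(b.sum(),np.percentile(s.P[b],[2,50,98],axis=0).round(1).tolist())
x,y=s.proj([598,96,140]); x,y=int(x),int(y); cv2.imwrite('pics/s3.png',cv2.resize(s.im[y-60:y+60,x-70:x+70],(700,600),interpolation=cv2.INTER_CUBIC))
E
```

```text
time: 15.65
tool_pos: [599.2, 97.5, 222.4]
tcp_rot: [179.9, -0.2, 33.3]
ft_force: [-0.7, 0.3, -0.4]
finger_gap: 20.3
grip_force: 43.3
at [599.2  97.5 222.4] heading -56.7 tilt [0.0038 0.0003] q6 61.0 TURN 0.4 (0.1 rows) SHIFT [-1.8  0.2 42.4] (1.0 rows) gap 20.3 t 15.7
578 [[572.2, 73.2, 76.2], [599.8, 88.1, 141.7], [626.1, 108.4, 235.2]]
15 [[581.0, 98.6, 145.0], [583.0, 103.5, 157.4], [590.1, 108.5, 165.6]]
```

View pics/s3.png

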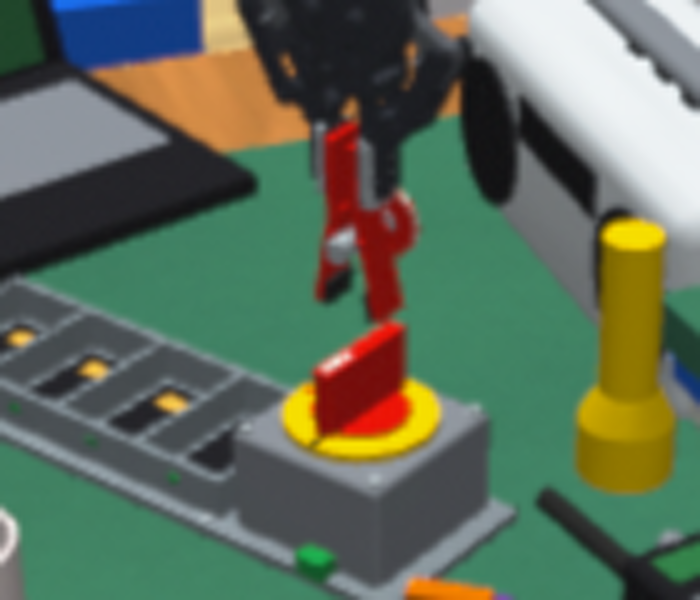

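The clamp hangs squarely above the blade with its jaws open on either side, and the handle is along the rack's x (off). Next I'll lower it.

```bash
python3 -m handwheel '[[-0.001,0,0.01,0,0,0,0.015],[0,0,0.012,0,0,0,0.015],[0,0,0.01,0,0,0,0.015],[0,0,0.006,0,0,0,0.015],[0,0,0.003,0,0,0,0.015],[0,0,0,0,0,0,0.015],[0,0,0,0,0,0,0.015],[0,0,0,0,0,0,0.015]]'
python3 -m handwheel '[[0,0,0,0,0,0,0.015],[0,0,0,0,0,0,0.015],[0,0,0,0,0,0,0.015]]'
python3 - <<'E'
from h import *
plan((598,96.3,180),-57.1)
E
```

```text
time: 16.37
tool_pos: [597.1, 96.7, 178.5]
tcp_rot: [180.0, 0.0, 33.3]
ft_force: [-0.7, -1.1, -0.2]
finger_gap: 20.8
grip_force: 43.5
time: 16.62
tool_pos: [597.0, 96.9, 178.6]
tcp_rot: [-180.0, 0.0, 33.3]
ft_force: [-0.1, -0.7, -0.9]
finger_gap: 20.1
grip_force: 43.4
at [597.   96.9 178.6] heading -56.7 tilt [-0.0003  0.    ] q6 61.0 TURN 0.4 (0.1 rows) SHIFT [ 0.5  1.  -1.4] (0.0 rows) gap 20.1 t 16.6
```

```bash
python3 -m handwheel '[[0.0005,0.001,-0.001,0,0,0.4,0.015],[0,0,0,0,0,0,0.024],[0,0,0,0,0,0,0.028],[0,0,0,0,0,0,0.032],[0,0,0,0,0,0,0.036],[0,0,0,0,0,0,0.04],[0,0,0,0,0,0,0.05],[0,0,0,0,0,0,0.06]]'
python3 -m handwheel '[[0,0,0,0,0,0,0.075],[0,0,0,0,0,0,0.075],[0,0,-0.015,0,0,0,0.075],[0,0,-0.03,0,0,0,0.075],[0,0,-0.04,0,0,0,0.085],[0,0,-0.04,0,0,0,0.085],[0,0,-0.03,0,0,0,0.085],[0,0,0,0,0,0,0.085]]'
python3 - <<'E'
from h import *
s=View('side')
x,y=s.proj([598,96,140]); x,y=int(x),int(y); cv2.imwrite('pics/s4.png',cv2.resize(s.im[y-60:y+60,x-70:x+70],(700,600),interpolation=cv2.INTER_CUBIC))
v=View('top'); P=v.P
for n,h,a in(('orange',(5,17),(150,256)),):
    for b in v.blobs(v.mask(h,a)&(P[...,2]>50)&(P[...,2]<100)&(P[...,0]>350)&(P[...,0]<720),12):
        print(n,b.sum(),np.round([v.u[b].mean(),v.v[b].mean()]),rect(P[b]),P[b].mean(0).round(1))
plan((430,-67,300),-16)
E
```

```text
time: 17.28
tool_pos: [598.2, 96.3, 179.9]
tcp_rot: [180.0, -0.0, 32.9]
ft_force: [-0.1, 0.7, -0.3]
finger_gap: 59.7
grip_force: 0.0
time: 17.95
tool_pos: [600.6, 96.5, 344.3]
tcp_rot: [179.6, -0.7, 32.9]
ft_force: [1.3, -0.8, 1.2]
finger_gap: 84.7
grip_force: 0.0
orange 114 [347. 192.] (array([ 598.8, -186.2]), 44.5, 17.6, 89.3) [ 598.3 -182.7   75.1]
orange 82 [304. 198.] (array([586.3, -76.6]), 41.1, 11.8, -35.0) [586.2 -76.5  79.7]
orange 111 [298. 267.] (array([412.9, -56.6]), 44.0, 15.7, 70.7) [413.8 -55.9  77.5]
at [599.   96.4 337.1] heading -57.1 tilt [0.0044 0.0004] q6 61.0 TURN -41.1 (5.9 rows) SHIFT [-203.7 -117.6   36.3] (5.8 rows) gap 85.4 t 18.1
```

View pics/s4.png

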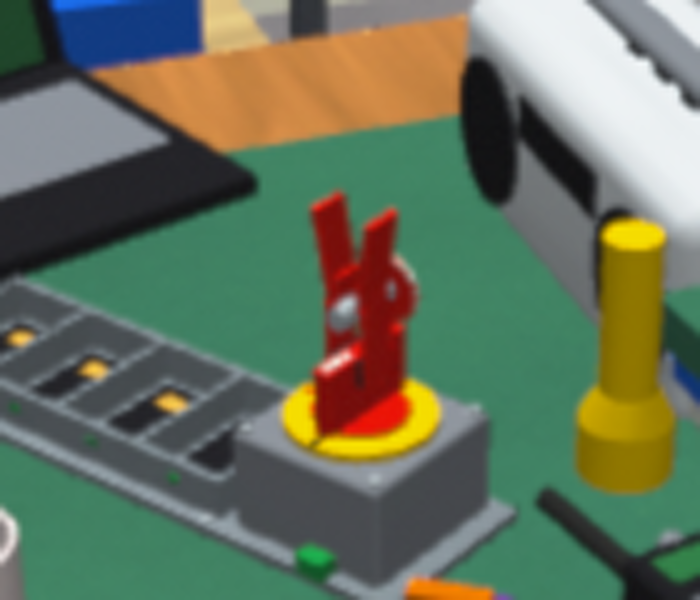

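The clamp stands upright, closed on the handle with its handles splayed at (350,230) in the crop. The first pack was knocked to about (413,-56), so I'll look again before grasping it. First I'll measure the bays from above.

```bash
python3 -m handwheel '[[0.012,-0.03,0,0,0,0,0.085],[0.014,-0.04,0,0,0,0,0.085],[0.014,-0.04,0,0,0,0,0.085],[0.014,-0.038,0,0,0,0,0.085],[0.014,-0.038,0,0,0,0,0.085],[0,0,0,0,0,0,0.085],[0,0,0,0,0,0,0.085],[0,0,0,0,0,0,0.085]]'
python3 -m handwheel '[[0,0,0,0,0,0,0.085],[0,0,0,0,0,0,0.085],[0,0,0,0,0,0,0.085],[0,0,0,0,0,0,0.085]]'
python3 - <<'E'
from h import *
plan((554,290,330),-57.1)
v=View('wrist');cv2.imwrite('pics/w3.png',v.im);P=v.P
for b in v.blobs(v.mask((12,32),(120,256))&(P[...,2]<25)&(P[...,0]<620),60):
    p=P[b];q=v.plane(v.u[b].mean(),v.v[b].mean(),8);print(b.sum(),v.u[b].mean().round(),v.v[b].mean().round(),np.median(p[:,2]).round(1),rect(p),'plane8',q.round(1))
m=v.ok((P[...,2]>29)&(P[...,2]<37)&(np.hypot(P[...,0]-529,P[...,1]-204)<215)&(v.mask((0,180),(0,70),(60,256))))
m=max(v.blobs(m,50),key=lambda b:b.sum());print('rim',m.sum(),rect(P[m]),np.median(P[m][:,2]))
E
```

```text
time: 18.72
tool_pos: [554.0, 287.8, 332.8]
tcp_rot: [-180.0, 0.2, 32.9]
ft_force: [-0.2, -0.5, 0.1]
finger_gap: 84.8
grip_force: 0.0
time: 19.05
tool_pos: [555.0, 287.0, 334.8]
tcp_rot: [180.0, -0.0, 32.8]
ft_force: [-0.3, 0.6, 0.0]
finger_gap: 84.8
grip_force: 0.0
at [555.  287.  334.8] heading -57.2 tilt [ 0.0001 -0.    ] q6 80.0 TURN -0.1 (0.0 rows) SHIFT [ 0.7 -3.1  4.8] (0.1 rows) gap 84.8 t 19.1
274 207.0 184.0 7.8 (array([466.4, 344. ]), 34.1, 15.0, -57.1) plane8 [466.6 344.2   8. ]
276 253.0 184.0 7.7 (array([500.2, 291.8]), 33.8, 14.7, -57.7) plane8 [500.2 292.1   8. ]
289 299.0 184.0 7.6 (array([534.2, 240. ]), 33.9, 15.7, -57.8) plane8 [534.2 240.1   8. ]
297 345.0 184.0 7.6 (array([567.8, 187.9]), 34.2, 16.1, -57.1) plane8 [567.8 188.2   8. ]
261 210.0 217.0 7.7 (array([426.6, 317.8]), 33.9, 16.6, -58.9) plane8 [426.8 318.1   8. ]
266 254.0 217.0 7.7 (array([459.8, 266.3]), 33.7, 16.0, -57.4) plane8 [460.2 266.3   8. ]
266 299.0 217.0 7.7 (array([493.8, 213.6]), 33.5, 16.2, -56.4) plane8 [494. 214.   8.]
263 343.0 217.0 7.4 (array([527., 162.]), 34.1, 15.9, -56.8) plane8 [527.4 162.1   8. ]
965 91.0 255.0 3.0 (array([278.4, 436.5]), 257.8, 12.0, -67.6) plane8 [283.5 433.6   8. ]
164 167.0 358.0 3.0 (array([172.2, 257.8]), 73.1, 11.4, 23.2) plane8 [176.4 256.9   8. ]
192 552.0 356.0 7.8 (array([ 520.3, -268.5]), 31.9, 27.7, -85.0) plane8 [ 515.2 -263.5    8. ]
rim 2669 (array([497.7, 253. ]), 252.4, 98.3, -57.0) 31.74378333093489
```

View pics/w3.png

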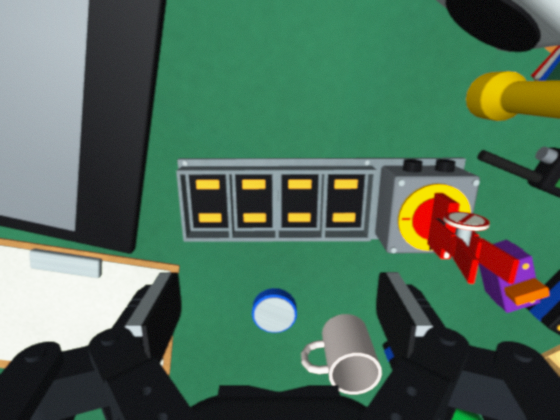

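The wrist view shows the four bays at columns 207, 253, 299 and 345 (contact rows 184 and 217). The clamp is on the isolator at (455,235). Bay 4 is at (446.6,331.0) and bay 2 at (514.1,226.9), with rack yaw 32.9°. Next is the nearer pack.

```bash
python3 -m handwheel '[[0,0,0,0,0,-6.5,0.085],[0,0,0,0,0,-6.5,0.085],[0,0,0,0,0,-6.5,0.085],[0,0,0,0,0,-6.5,0.085],[0,0,0,0,0,-6.5,0.085],[0,0,0,0,0,-6.5,0.085]]'
python3 -m handwheel '[[-0.02,-0.002,0,0,0,0,0.085],[-0.04,-0.004,0,0,0,0,0.085],[-0.04,-0.004,0,0,0,0,0.085],[-0.04,-0.004,0,0,0,0,0.085],[-0.04,-0.004,0,0,0,0,0.085],[-0.04,-0.004,0,0,0,0,0.085],[-0.04,-0.004,0,0,0,0,0.085],[-0.04,-0.004,0,0,0,0,0.085]]'
python3 -m handwheel '[[-0.026,0,0,0,0,0,0.085],[0,0,0,0,0,0,0.085],[0,0,0,0,0,0,0.085],[0,0,0,0,0,0,0.085],[0,0,0,0,0,0,0.085],[0,0,0,0,0,0,0.085],[0,0,0,0,0,0,0.085]]'
cat >> h.py <<'E'
def ribs(v):
    P=v.P
    for b in v.blobs(v.mask((5,17),(150,256))&(P[...,2]>50)&(P[...,2]<100)&(P[...,0]>350)&(P[...,0]<720),30):
        p=P[b]; z=np.percentile(p[:,2],90); t=p[p[:,2]>z-4]; print('rib',b.sum(),v.u[b].mean().round(),v.v[b].mean().round(),'ztop',z.round(1),rect(t),t.mean(0).round(1))
E
python3 - <<'E'
from h import *
plan((413,-56,330),-18)
v=View('wrist');ribs(v);cv2.imwrite('pics/w4.png',v.im)
v=View('side');ribs(v)
E
```

```text
time: 19.6
tool_pos: [554.8, 287.7, 334.9]
tcp_rot: [180.0, -0.0, 72.1]
ft_force: [-0.4, 0.2, -0.5]
finger_gap: 84.9
grip_force: 0.0
time: 20.27
tool_pos: [431.6, 10.7, 335.0]
tcp_rot: [179.9, -0.0, 71.9]
ft_force: [0.4, -0.7, -0.2]
finger_gap: 84.9
grip_force: 0.0
time: 20.85
tool_pos: [424.8, -11.6, 334.6]
tcp_rot: [-180.0, -0.0, 72.0]
ft_force: [-0.4, -0.4, 0.2]
finger_gap: 85.0
grip_force: 0.0
at [424.8 -11.6 334.6] heading -18.0 tilt [-0.0005  0.0002] q6 10.0 TURN -0.0 (0.0 rows) SHIFT [-45.9   2.5   4.6] (1.1 rows) gap 85.0 t 20.9
rib 52 391.0 21.0 ztop 87.2 (array([570.8,  79.4]), 10.2, 2.0, -72.8) [571.6  78.5  88.1]
rib 54 424.0 29.0 ztop 78.9 (array([601.4,  73.2]), 34.0, 6.6, 8.2) [602.9  72.7  77.8]
rib 195 425.0 171.0 ztop 79.7 (array([585.1, -76.2]), 42.1, 14.0, -36.8) [583.5 -74.6  78.7]
rib 268 279.0 196.0 ztop 79.9 (array([412.1, -55. ]), 41.8, 13.9, 72.4) [413.6 -53.   79.1]
rib 424 450.0 245.0 ztop 79.0 (array([ 596.5, -183.7]), 42.2, 14.4, -89.4) [ 593.6 -178.6   78.1]
rib 42 274.0 200.0 ztop 92.3 (array([598.5,  93.1]), 66.4, 5.6, 25.9) [601.6  94.2  92.7]
rib 178 290.0 240.0 ztop 79.6 (array([585.1, -79.1]), 40.6, 18.3, -35.3) [584.7 -79.9  78.6]
rib 125 217.0 251.0 ztop 80.7 (array([411.4, -57. ]), 43.3, 11.9, 76.7) [411.6 -58.7  79.3]
rib 184 312.0 267.0 ztop 80.0 (array([ 596. , -185.7]), 43.1, 15.5, -89.4) [ 596.  -187.5   79. ]
```

```bash
python3 -m handwheel '[[-0.02,0.001,0.03,0,0,-0.4,0.07],[-0.025,0.001,0.04,0,0,0,0.07],[0,0,0.04,0,0,0,0.07],[0,0,0.04,0,0,0,0.07],[0,0,0.03,0,0,0,0.07],[0,0,0.02,0,0,0,0.07],[0,0,0.015,0,0,0,0.07],[0,0,0,0,0,0,0.07]]' 40
python3 -m handwheel '[[0,0,0,0,0,0,0.07],[0,0,0,0,0,0,0.07],[0,0,0,0,0,0,0.07],[0,0,0,0,0,0,0.07],[0,0,0,0,0,0,0.07],[0,0,0,0,0,0,0.07]]'
python3 - <<'E'
from h import *
plan((412.1,-55.3,78),-17.6)
E
```

```text
time: 21.62
tool_pos: [410.9, -52.1, 120.7]
tcp_rot: [-179.6, 0.0, 72.3]
ft_force: [0.0, -0.2, -0.8]
finger_gap: 70.0
grip_force: 0.0
time: 22.12
tool_pos: [414.0, -53.1, 125.2]
tcp_rot: [179.9, -0.0, 72.3]
ft_force: [0.1, -0.1, -0.1]
finger_gap: 70.4
grip_force: 0.0
at [414.  -53.1 125.2] heading -17.7 tilt [ 0.0013 -0.0003] q6 3.0 TURN -0.1 (0.0 rows) SHIFT [-2.6 -1.2 47.2] (1.2 rows) gap 70.4 t 22.1
```

```bash
python3 -m handwheel '[[-0.002,-0.001,0.008,0,0,0,0.07],[0,0,0.01,0,0,0,0.07],[0,0,0.01,0,0,0,0.07],[0,0,0.007,0,0,0,0.07],[0,0,0.003,0,0,0,0.07],[0,0,0,0,0,0,0.07],[0,0,0,0,0,0,0.07],[0,0,0,0,0,0,0.07]]'
python3 -m handwheel '[[0,0,0,0,0,0,0.05],[0,0,0,0,0,0,0.05],[0,0,0,0,0,0,0.05],[0,0,0,0,0,0,0.05],[0,0,0,0,0,0,0.05]]'
python3 - <<'E'
from h import *
plan((412.1,-55.3,78),-17.6)
E
```

```text
time: 22.78
tool_pos: [412.2, -54.7, 86.7]
tcp_rot: [180.0, -0.0, 72.3]
ft_force: [0.1, 0.6, -0.1]
finger_gap: 69.9
grip_force: 0.0
time: 23.2
tool_pos: [412.0, -54.6, 86.6]
tcp_rot: [180.0, -0.0, 72.3]
ft_force: [0.0, 0.3, -0.1]
finger_gap: 50.2
grip_force: 0.0
at [412.  -54.6  86.6] heading -17.7 tilt [ 0.0002 -0.0001] q6 3.0 TURN -0.1 (0.0 rows) SHIFT [-0.6  0.3  8.6] (0.2 rows) gap 50.2 t 23.2
```

```bash
python3 -m handwheel '[[-0.0005,0,0.003,0,0,0,0.05],[0,0,0.003,0,0,0,0.05],[0,0,0.0025,0,0,0,0.05],[0,0,0,0,0,0,0.03],[0,0,0,0,0,0,0.005],[0,0,0,0,0,0,0.005],[0,0,0,0,0,0,0.005],[0,0,0,0,0,0,0.005]]' 60
python3 -m handwheel '[[0,0,0,0,0,0,0.005],[0,0,0,0,0,0,0.005],[0,0,0,0,0,0,0.005],[0,0,0,0,0,0,0.005]]'
python3 - <<'E'
from h import *
plan((412.1,-55.3,78),-17.6);print(r.sense()['ft_force'])
E
```

```text
time: 23.87
tool_pos: [411.8, -55.1, 78.0]
tcp_rot: [180.0, 0.0, 72.3]
ft_force: [0.5, -0.4, -2.6]
finger_gap: 12.5
grip_force: 62.6
time: 24.2
tool_pos: [411.8, -55.1, 78.0]
tcp_rot: [180.0, 0.0, 72.3]
ft_force: [0.6, -1.3, -2.4]
finger_gap: 12.8
grip_force: 62.5
at [411.8 -55.1  78. ] heading -17.7 tilt [ 0. -0.] q6 3.0 TURN -0.1 (0.0 rows) SHIFT [-0.1  0.4 -0. ] (0.0 rows) gap 12.8 t 24.2
[ 0.57255879 -1.25830925 -2.37323581]
```

```bash
python3 -m handwheel '[[0,0,-0.01,0,0,0,0.005],[0,0,-0.02,0,0,0,0.005],[0,0,-0.03,0,0,0,0.005],[0,0,-0.035,0,0,-4,0.005],[0,0,-0.03,0,0,-6,0.005],[0,0,-0.025,0,0,-6,0.005],[0,0,-0.01,0,0,-6,0.005],[0,0,0,0,0,-6,0.005]]'
python3 -m handwheel '[[0,0,0,0,0,-6,0.005],[0,0,0,0,0,-6,0.005],[0,0,0,0,0,-6,0.005],[0,0,0,0,0,-4.6,0.005],[0,0,0,0,0,0,0.005],[0,0,0,0,0,0,0.005],[0,0,0,0,0,0,0.005],[0,0,0,0,0,0,0.005]]'
python3 - <<'E'
from h import *
plan((446.6,331,200),32.9);print(r.sense()['ft_force'])
E
```

```text
time: 24.87
tool_pos: [413.1, -55.4, 242.3]
tcp_rot: [179.7, 0.1, 100.6]
ft_force: [0.1, 1.1, -4.2]
finger_gap: 12.8
grip_force: 62.3
time: 25.53
tool_pos: [411.6, -55.1, 238.0]
tcp_rot: [-180.0, -0.0, 122.7]
ft_force: [-0.4, -0.3, -4.4]
finger_gap: 12.8
grip_force: 62.2
at [411.6 -55.1 238. ] heading 32.7 tilt [-0.0002  0.    ] q6 -47.0 TURN -0.2 (0.0 rows) SHIFT [305.2 239.1  38.1] (9.5 rows) gap 12.8 t 25.5
[-0.396536   -0.33595119 -4.39561531]
```

```bash
python3 -m handwheel '[[0.015,0.012,0,0,0,-0.2,0.005],[0.029,0.023,0,0,0,0,0.005],[0.029,0.023,0,0,0,0,0.005],[0.029,0.023,0,0,0,0,0.005],[0.029,0.023,0,0,0,0,0.005],[0.029,0.023,0,0,0,0,0.005],[0.029,0.023,0,0,0,0,0.005],[0.029,0.023,0,0,0,0,0.005]]'
python3 -m handwheel '[[0.029,0.023,0,0,0,0,0.005],[0.029,0.023,0,0,0,0,0.005],[0.02,0.014,0,0,0,0,0.005],[0.009,0.006,0,0,0,0,0.005],[0,0,0,0,0,0,0.005],[0,0,0,0,0,0,0.005],[0,0,0,0,0,0,0.005],[0,0,0,0,0,0,0.005]]'
python3 -m handwheel '[[0,0,0.02,0,0,0,0.005],[0,0,0.03,0,0,0,0.005],[0,0,0.03,0,0,0,0.005],[0,0,0.015,0,0,0,0.005],[0,0,0.005,0,0,0,0.005],[0,0,0,0,0,0,0.005],[0,0,0,0,0,0,0.005],[0,0,0,0,0,0,0.005]]'
python3 -m handwheel '[[0,0,0,0,0,0,0.005],[0,0,0,0,0,0,0.005],[0,0,0,0,0,0,0.005],[0,0,0,0,0,0,0.005]]'
python3 - <<'E'
from h import *
plan((446.6,331,87),32.9);print(r.sense()['ft_force'])
v=View('wrist');ribs(v);cv2.imwrite('pics/w5.png',v.im)
v=View('top');ribs(v)
P=v.P;m=v.ok((P[...,2]>40)&(P[...,2]<140)&(np.hypot(P[...,0]-446,P[...,1]-331)<70)&(v.hsv[...,2]<200));print(m.sum(),rect(P[m]))
E
```

```text
time: 26.2
tool_pos: [437.6, 223.9, 238.0]
tcp_rot: [180.0, 0.0, 123.0]
ft_force: [1.4, -0.7, -4.0]
finger_gap: 12.8
grip_force: 62.2
time: 26.87
tool_pos: [445.9, 329.7, 238.0]
tcp_rot: [-180.0, 0.0, 123.0]
ft_force: [-0.3, 0.2, -3.6]
finger_gap: 12.8
grip_force: 62.2
time: 27.53
tool_pos: [447.1, 331.3, 140.2]
tcp_rot: [179.8, 0.0, 123.0]
ft_force: [0.1, -0.2, -3.0]
finger_gap: 12.7
grip_force: 62.1
time: 27.87
tool_pos: [446.0, 331.1, 138.5]
tcp_rot: [179.9, 0.0, 123.1]
ft_force: [0.0, -0.6, -4.2]
finger_gap: 12.8
grip_force: 62.1
at [446.  331.1 138.5] heading 33.1 tilt [0.0008 0.0005] q6 -2.0 TURN 0.2 (0.0 rows) SHIFT [-0.4  0.4 51.5] (1.3 rows) gap 12.8 t 27.9
[ 0.00506249 -0.57996325 -4.15925177]
rib 113 347.0 192.0 ztop 82.0 (array([ 596.3, -185. ]), 40.8, 12.7, 88.8) [ 597.  -183.7   80.6]
rib 82 304.0 198.0 ztop 82.2 (array([585.7, -76.2]), 40.0, 11.8, -35.0) [585.8 -76.4  80.5]
569 (array([448. , 327.5]), 78.5, 45.5, 32.5)
```

View pics/w5.png

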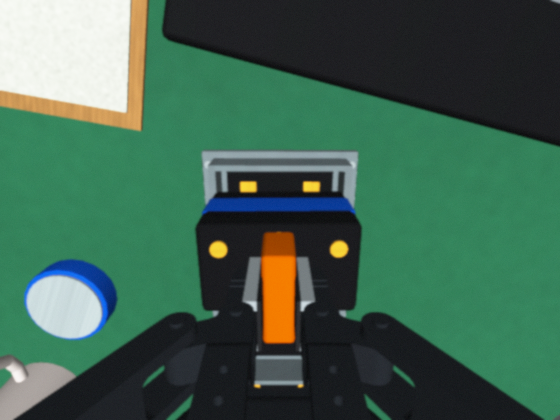

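The pack hangs level above bay 4, centred sideways (columns 197 to 360). Next I'll check its offset along the rack's y from the top-face edges at rows 213 and 310.

```bash
python3 - <<'E'
from h import *
v=View('wrist');T=pose();iT=np.linalg.inv(T)
g=cv2.cvtColor(v.im,cv2.COLOR_BGR2GRAY).astype(int)
P=v.P@iT[:3,:3].T+iT[:3,3]   # tool coords
m=v.ok((P[...,2]>14)&(P[...,2]<35)&(v.hsv[...,2]<60)&(np.abs(P[...,1])<50)&(P[...,0]>-40)&(P[...,0]<45)&((v.u<240)|(v.u>318)))
p=P[m];print(m.sum(),np.percentile(p,[1,99],axis=0).round(1).tolist(),'ztop',np.median(p[:,2]))
E
```

```text
5929 [[-21.2, -38.1, 22.8], [24.0, 37.2, 33.9]] ztop 24.252902753319376
```

```bash
python3 -m handwheel '[[-0.0004,0.0004,0.01,0,0,0.2,0.005],[0,0,0.012,0,0,0,0.005],[0,0,0.012,0,0,0,0.005],[0,0,0.008,0,0,0,0.005],[0,0,0.003,0,0,0,0.005],[0,0,0.002,0,0,0,0.005],[0,0,0,0,0,0,0.005],[0,0,0,0,0,0,0.005]]'
python3 -m handwheel '[[0,0,0,0,0,0,0.005],[0,0,0,0,0,0,0.005],[0,0,0,0,0,0,0.005],[0,0,0,0,0,0,0.005]]'
python3 - <<'E'
from h import *
plan((446.6,331,86),32.9);print(r.sense()['ft_force'])
E
```

```text
time: 28.68
tool_pos: [446.5, 330.9, 91.2]
tcp_rot: [180.0, 0.0, 122.9]
ft_force: [-0.1, 0.6, -3.1]
finger_gap: 12.9
grip_force: 62.2
time: 29.02
tool_pos: [446.5, 330.9, 91.4]
tcp_rot: [180.0, 0.0, 122.9]
ft_force: [0.0, 0.1, -3.2]
finger_gap: 12.7
grip_force: 62.2
at [446.5 330.9  91.4] heading 32.9 tilt [0.0006 0.0003] q6 -2.0 TURN -0.0 (0.0 rows) SHIFT [0.  0.1 5.4] (0.1 rows) gap 12.7 t 29.0
[ 0.04003744  0.06954659 -3.23031711]
```

```bash
python3 -m handwheel '[[0,0,0.002,0,0,0,0.005],[0,0,0.002,0,0,0,0.005],[0,0,0.001,0,0,0,0.005],[0,0,0,0,0,0,0.005],[0,0,0,0,0,0,0.005]]'
python3 -m handwheel '[[0,0,0.001,0,0,0,0.005],[0,0,0,0,0,0,0.005],[0,0,0,0,0,0,0.005]]'
python3 - <<'E'
from h import *
plan((446.6,331,86),32.9)
E
```

```text
time: 29.43
tool_pos: [446.3, 330.8, 86.0]
tcp_rot: [-180.0, 0.0, 122.9]
ft_force: [-1.3, -0.6, -1.6]
finger_gap: 12.5
grip_force: 62.4
time: 29.68
tool_pos: [446.4, 330.7, 85.9]
tcp_rot: [180.0, 0.0, 122.9]
ft_force: [-3.8, -3.0, 6.8]
finger_gap: 12.5
grip_force: 63.7
at [446.4 330.7  85.9] heading 32.9 tilt [ 0.0001 -0.0002] q6 -2.0 TURN -0.0 (0.0 rows) SHIFT [ 0.1  0.3 -0.1] (0.0 rows) gap 12.5 t 29.7
```

```bash
python3 -m handwheel '[[0,0,0,0,0,0,0.02],[0,0,0,0,0,0,0.03],[0,0,0,0,0,0,0.04],[0,0,0,0,0,0,0.06],[0,0,-0.01,0,0,0,0.06],[0,0,-0.03,0,0,0,0.07],[0,0,-0.04,0,0,0,0.085],[0,0,-0.04,0,0,0,0.085]]'
python3 -m handwheel '[[0,0,-0.04,0,0,5,0.085],[0,0,-0.04,0,0,7,0.085],[0,0,-0.035,0,0,7,0.085],[0,0,-0.01,0,0,7,0.085],[0,0,0,0,0,7,0.085],[0,0,0,0,0,0,0.085],[0,0,0,0,0,0,0.085]]'
python3 - <<'E'
from h import *
plan((596,-138,330),0)
v=View('top');ribs(v)
v=View('wrist');ribs(v)
E
```

```text
time: 30.35
tool_pos: [445.3, 330.2, 205.9]
tcp_rot: [-179.9, -0.0, 122.9]
ft_force: [1.2, 1.0, -0.1]
finger_gap: 84.9
grip_force: 0.0
time: 30.93
tool_pos: [446.2, 330.7, 330.3]
tcp_rot: [180.0, -0.0, 90.1]
ft_force: [-0.4, 0.2, -0.9]
finger_gap: 84.9
grip_force: 0.0
at [446.2 330.7 330.3] heading 0.1 tilt [0.0002 0.0002] q6 31.0 TURN 0.1 (0.0 rows) SHIFT [-4.687e+02  1.498e+02  3.000e-01] (12.0 rows) gap 84.9 t 30.9
rib 115 347.0 192.0 ztop 82.2 (array([ 596.2, -185.1]), 40.0, 12.8, 89.2) [ 596.8 -183.8   80.6]
rib 82 304.0 198.0 ztop 82.3 (array([586.4, -76.7]), 40.5, 11.8, -34.9) [585.9 -76.3  80.6]
rib 116 142.0 256.0 ztop 90.0 (array([447.9, 329.1]), 38.9, 13.7, -57.9) [448.1 328.5  88.6]
rib 665 279.0 164.0 ztop 88.5 (array([446.4, 330.5]), 41.6, 14.1, -56.8) [446.4 331.   87.6]
rib 54 375.0 342.0 ztop 90.4 (array([569.9,  83.9]), 1.8, 1.2, 51.8) [569.9  83.7  92.5]
```

Pack 1 is seated: its rib top is 8 mm above the height of those on the desk, centred at (446.4,330.5). Next is pack 2.

```bash
python3 -m handwheel '[[-0.02,0.006,0,0,0,0,0.085],[-0.038,0.012,0,0,0,0,0.085],[-0.038,0.012,0,0,0,0,0.085],[-0.038,0.012,0,0,0,0,0.085],[-0.038,0.012,0,0,0,0,0.085],[-0.038,0.012,0,0,0,0,0.085],[-0.038,0.012,0,0,0,0,0.085],[-0.038,0.012,0,0,0,0,0.085]]'
python3 -m handwheel '[[-0.038,0.012,0,0,0,0,0.085],[-0.038,0.012,0,0,0,0,0.085],[-0.038,0.012,0,0,0,0,0.085],[-0.038,0.012,0,0,0,0,0.085],[-0.02,0.008,0,0,0,0,0.085],[-0.01,0.002,0,0,0,0,0.085],[0,0,0,0,0,0,0.085],[0,0,0,0,0,0,0.085]]'
python3 -m handwheel '[[0,0,0,0,0,0,0.085],[0,0,0,0,0,0,0.085],[0,0,0,0,0,0,0.085],[0,0,0,0,0,0,0.085]]'
python3 - <<'E'
from h import *
plan((596,-185,120),0)
v=View('wrist');ribs(v)
E
```

```text
time: 31.7
tool_pos: [535.4, 42.7, 329.1]
tcp_rot: [-179.9, -0.0, 90.0]
ft_force: [1.2, 0.3, 0.1]
finger_gap: 84.8
grip_force: 0.0
time: 32.37
tool_pos: [592.8, -137.0, 329.2]
tcp_rot: [-179.9, -0.1, 89.9]
ft_force: [0.5, 1.5, 0.3]
finger_gap: 84.9
grip_force: 0.0
time: 32.7
tool_pos: [593.2, -136.4, 330.3]
tcp_rot: [180.0, 0.0, 90.0]
ft_force: [-0.6, 0.1, -0.5]
finger_gap: 85.1
grip_force: 0.0
at [ 593.2 -136.4  330.3] heading -0.0 tilt [ 0.0005 -0.    ] q6 -18.0 TURN -0.0 (0.0 rows) SHIFT [-48.6   2.7 210.3] (5.3 rows) gap 85.1 t 32.7
rib 194 281.0 196.0 ztop 79.3 (array([ 596.9, -181. ]), 35.7, 13.9, -89.6) [ 597.5 -180.1   78.4]
```

```bash
python3 -m handwheel '[[-0.02,0.003,0.03,0,0,0,0.07],[-0.027,0,0.04,0,0,0,0.07],[0,0,0.04,0,0,0,0.07],[0,0,0.04,0,0,0,0.07],[0,0,0.03,0,0,0,0.07],[0,0,0.02,0,0,0,0.07],[0,0,0.01,0,0,0,0.07],[0,0,0,0,0,0,0.07]]' 60
python3 -m handwheel '[[0,0,0,0,0,0,0.07],[0,0,0,0,0,0,0.07],[0,0,0,0,0,0,0.07],[0,0,0,0,0,0,0.07],[0,0,0,0,0,0,0.07],[0,0,0,0,0,0,0.07],[0,0,0,0,0,0,0.06],[0,0,0,0,0,0,0.05]]'
python3 - <<'E'
from h import *
plan((596.6,-184.2,78),0.2)
v=View('top');ribs(v)
v=View('wrist');ribs(v)
E
```

```text
time: 33.42
tool_pos: [594.3, -179.9, 122.4]
tcp_rot: [-179.7, -0.1, 89.9]
ft_force: [-1.7, 0.1, 0.3]
finger_gap: 70.1
grip_force: 0.0
time: 34.08
tool_pos: [596.1, -180.9, 125.5]
tcp_rot: [180.0, 0.0, 89.9]
ft_force: [-0.5, 0.2, -0.4]
finger_gap: 50.2
grip_force: 0.0
at [ 596.1 -180.9  125.5] heading -0.1 tilt [ 0.0001 -0.    ] q6 -21.0 TURN -0.3 (0.0 rows) SHIFT [-3.3  0.5 47.5] (1.2 rows) gap 50.2 t 34.1
rib 81 305.0 197.0 ztop 82.0 (array([586.2, -76.5]), 41.1, 11.8, -35.0) [585.8 -76.4  80.5]
rib 116 142.0 256.0 ztop 89.3 (array([448. , 328.7]), 40.9, 14.1, -55.2) [448.1 328.5  87.9]
rib 138 248.0 50.0 ztop 80.0 (array([582. , -82.5]), 39.7, 3.1, -31.3) [582.3 -82.7  78.9]
rib 566 279.0 222.0 ztop 78.5 (array([ 596.5, -178.3]), 30.4, 14.0, -89.5) [ 598.1 -173.3   77.7]
```

```bash
python3 -m handwheel '[[-0.0033,0.0005,0.008,0,0,-0.3,0.05],[0,0,0.012,0,0,0,0.05],[0,0,0.012,0,0,0,0.05],[0,0,0.008,0,0,0,0.05],[0,0,0.003,0,0,0,0.05],[0,0,0.002,0,0,0,0.05],[0,0,0,0,0,0,0.05],[0,0,0,0,0,0,0.05]]'
python3 -m handwheel '[[0,0,0,0,0,0,0.04],[0,0,0,0,0,0,0.04],[0,0,0,0,0,0,0.04],[0,0,0,0,0,0,0.04]]'
python3 - <<'E'
from h import *
plan((596.6,-184.2,78),0.2)
E
```

```text
time: 34.85
tool_pos: [596.8, -184.3, 80.7]
tcp_rot: [180.0, 0.0, 90.2]
ft_force: [-0.1, -0.6, -0.1]
finger_gap: 50.1
grip_force: 0.0
time: 35.18
tool_pos: [596.8, -184.3, 80.9]
tcp_rot: [180.0, 0.0, 90.2]
ft_force: [0.3, 0.5, -0.3]
finger_gap: 40.0
grip_force: 0.0
at [ 596.8 -184.3   80.9] heading 0.2 tilt [ 0.0007 -0.0003] q6 -22.0 TURN -0.0 (0.0 rows) SHIFT [ 0.1 -0.2  2.9] (0.1 rows) gap 40.0 t 35.2
```

```bash
python3 -m handwheel '[[0,0,0.0025,0,0,0,0.04],[0,0,0,0,0,0,0.02],[0,0,0,0,0,0,0.005],[0,0,0,0,0,0,0.005],[0,0,0,0,0,0,0.005],[0,0,0,0,0,0,0.005],[0,0,0,0,0,0,0.005],[0,0,0,0,0,0,0.005]]' 60
python3 -m handwheel '[[0,0,-0.01,0,0,0,0.005],[0,0,-0.02,0,0,0,0.005],[0,0,-0.03,0,0,0,0.005],[0,0,-0.035,0,0,0,0.005],[0,0,-0.035,0,0,0,0.005],[0,0,-0.035,0,0,-2,0.005],[0,0,-0.035,0,0,-3,0.005],[0,0,-0.02,0,0,-5,0.005]]'
python3 -m handwheel '[[0,0,-0.01,0,0,-6,0.005],[0,0,0,0,0,-6,0.005],[0,0,0,0,0,-6,0.005],[0,0,0,0,0,-4.7,0.005],[0,0,0,0,0,0,0.005],[0,0,0,0,0,0,0.005],[0,0,0,0,0,0,0.005]]'
python3 - <<'E'
from h import *
plan((514.1,226.9,300),32.9);print(r.sense()['ft_force'])
E
```

```text
time: 35.85
tool_pos: [596.4, -184.2, 77.8]
tcp_rot: [-180.0, -0.0, 90.2]
ft_force: [1.4, 0.4, -2.5]
finger_gap: 12.6
grip_force: 62.4
time: 36.52
tool_pos: [597.2, -184.5, 303.7]
tcp_rot: [179.7, 0.2, 100.3]
ft_force: [1.1, -1.1, -3.7]
finger_gap: 13.0
grip_force: 62.3
time: 37.1
tool_pos: [596.3, -184.1, 307.9]
tcp_rot: [-180.0, -0.0, 122.7]
ft_force: [0.8, 1.4, -4.0]
finger_gap: 12.7
grip_force: 62.2
at [ 596.3 -184.1  307.9] heading 32.7 tilt [-0.0005  0.0001] q6 -55.0 TURN -0.2 (0.0 rows) SHIFT [389.7 154.2   8. ] (10.2 rows) gap 12.7 t 37.1
[ 0.77572545  1.44148269 -4.01035454]
```

```bash
python3 -m handwheel '[[0.016,0.006,0,0,0,-0.2,0.005],[0.034,0.0135,0,0,0,0,0.005],[0.034,0.0135,0,0,0,0,0.005],[0.034,0.0135,0,0,0,0,0.005],[0.034,0.0135,0,0,0,0,0.005],[0.034,0.0135,0,0,0,0,0.005],[0.034,0.0135,0,0,0,0,0.005],[0.034,0.0135,0,0,0,0,0.005]]'
python3 -m handwheel '[[0.034,0.0135,0,0,0,0,0.005],[0.034,0.0135,0,0,0,0,0.005],[0.034,0.0135,0,0,0,0,0.005],[0.024,0.009,0,0,0,0,0.005],[0.01,0.004,0,0,0,0,0.005],[0,0,0,0,0,0,0.005],[0,0,0,0,0,0,0.005],[0,0,0,0,0,0,0.005]]'
python3 -m handwheel '[[0,0,0.02,0,0,0,0.005],[0,0,0.035,0,0,0,0.005],[0,0,0.035,0,0,0,0.005],[0,0,0.035,0,0,0,0.005],[0,0,0.025,0,0,0,0.005],[0,0,0.012,0,0,0,0.005],[0,0,0.004,0,0,0,0.005],[0,0,0,0,0,0,0.005]]'
python3 -m handwheel '[[0,0,0,0,0,0,0.005],[0,0,0,0,0,0,0.005],[0,0,0,0,0,0,0.005],[0,0,0,0,0,0,0.005],[0,0,0,0,0,0,0.005],[0,0,0,0,0,0,0.005]]'
python3 - <<'E'
from h import *
plan((514.1,226.9,91),32.9)
v=View('wrist');T=pose();iT=np.linalg.inv(T)
P=v.P@iT[:3,:3].T+iT[:3,3]
m=v.ok((P[...,2]>14)&(P[...,2]<35)&(v.hsv[...,2]<60)&(np.abs(P[...,1])<50)&(P[...,0]>-40)&(P[...,0]<45)&((v.u<240)|(v.u>318)))
p=P[m];print(m.sum(),np.percentile(p,[1,99],axis=0).round(1).tolist(),'ztop',np.median(p[:,2]))
E
```

```text
time: 37.77
tool_pos: [541.2, 85.5, 308.1]
tcp_rot: [180.0, -0.0, 123.0]
ft_force: [1.5, 0.3, -4.0]
finger_gap: 12.6
grip_force: 62.2
time: 38.43
tool_pos: [513.0, 225.9, 307.9]
tcp_rot: [-180.0, 0.0, 123.0]
ft_force: [-0.5, -0.5, -3.6]
finger_gap: 12.7
grip_force: 62.3
time: 39.1
tool_pos: [513.0, 225.8, 141.7]
tcp_rot: [-179.9, -0.0, 123.0]
ft_force: [0.1, -0.3, -2.7]
finger_gap: 12.8
grip_force: 62.1
time: 39.6
tool_pos: [513.1, 226.8, 142.5]
tcp_rot: [180.0, 0.0, 123.1]
ft_force: [0.4, 0.1, -4.5]
finger_gap: 12.9
grip_force: 62.1
at [513.1 226.8 142.5] heading 33.1 tilt [0.0008 0.0003] q6 -14.0 TURN 0.2 (0.0 rows) SHIFT [-0.5  0.8 51.5] (1.3 rows) gap 12.9 t 39.6
5095 [[-20.7, -37.6, 22.3], [24.0, 36.8, 33.9]] ztop 23.807202829361756
```

```bash
python3 -m handwheel '[[-0.0005,0.0008,0.01,0,0,0.2,0.005],[0,0,0.012,0,0,0,0.005],[0,0,0.012,0,0,0,0.005],[0,0,0.008,0,0,0,0.005],[0,0,0.005,0,0,0,0.005],[0,0,0.003,0,0,0,0.005],[0,0,0,0,0,0,0.005],[0,0,0,0,0,0,0.005]]'
python3 -m handwheel '[[0,0,0,0,0,0,0.005],[0,0,0,0,0,0,0.005],[0,0,0,0,0,0,0.005],[0,0,0,0,0,0,0.005]]'
python3 - <<'E'
from h import *
plan((514.1,226.9,86),32.9);print(r.sense()['ft_force'])
E
```

```text
time: 40.32
tool_pos: [514.0, 226.7, 92.0]
tcp_rot: [180.0, 0.0, 122.9]
ft_force: [0.7, -0.2, -3.3]
finger_gap: 12.8
grip_force: 62.2
time: 40.65
tool_pos: [514.1, 226.8, 92.4]
tcp_rot: [180.0, 0.0, 122.9]
ft_force: [-0.7, 0.5, -3.6]
finger_gap: 12.8
grip_force: 62.2
at [514.1 226.8  92.4] heading 32.9 tilt [0.0008 0.0003] q6 -14.0 TURN -0.0 (0.0 rows) SHIFT [0.1 0.  6.4] (0.2 rows) gap 12.8 t 40.6
[-0.70458673  0.54829224 -3.60403311]
```

```bash
python3 -m handwheel '[[0,0,0.002,0,0,0,0.005],[0,0,0.002,0,0,0,0.005],[0,0,0.0015,0,0,0,0.005],[0,0,0.0005,0,0,0,0.005],[0,0,0,0,0,0,0.005],[0,0,0,0,0,0,0.005]]'
python3 -m handwheel '[[0,0,0.001,0,0,0,0.005],[0,0,0,0,0,0,0.005],[0,0,0,0,0,0,0.005]]'
python3 - <<'E'
from h import *
plan((514.1,226.9,86),32.9)
E
```

```text
time: 41.15
tool_pos: [513.8, 226.7, 85.8]
tcp_rot: [-180.0, -0.0, 122.9]
ft_force: [-0.2, -0.1, -3.8]
finger_gap: 12.6
grip_force: 62.2
time: 41.4
tool_pos: [514.1, 226.8, 85.6]
tcp_rot: [180.0, 0.0, 122.9]
ft_force: [-1.9, -0.1, 5.4]
finger_gap: 12.8
grip_force: 63.4
at [514.1 226.8  85.6] heading 32.9 tilt [0.0004 0.0002] q6 -14.0 TURN -0.0 (0.0 rows) SHIFT [ 0.   0.1 -0.4] (0.0 rows) gap 12.8 t 41.4
```

```bash
python3 -m handwheel '[[0,0,0,0,0,0,0.02],[0,0,0,0,0,0,0.03],[0,0,0,0,0,0,0.04],[0,0,0,0,0,0,0.06],[0,0,-0.01,0,0,0,0.06],[0,0,-0.03,0,0,0,0.07],[0,0,-0.04,0,0,0,0.085],[0,0,-0.04,0,0,0,0.085]]'
python3 -m handwheel '[[0,0,-0.04,0,0,0,0.085],[0,0,-0.04,0,0,6,0.085],[0,0,-0.04,0,0,7,0.085],[0,0,-0.01,0,0,7,0.085],[0,0,0,0,0,7,0.085],[0,0,0,0,0,7,0.085],[0,0,0,0,0,7,0.085],[0,0,0,0,0,7,0.085]]'
python3 -m handwheel '[[0,0,0,0,0,7,0.085],[0,0,0,0,0,7,0.085],[0,0,0,0,0,7,0.085],[0,0,0,0,0,7,0.085],[0,0,0,0,0,7,0.085],[0,0,0,0,0,7,0.085],[0,0,0,0,0,0,0.085],[0,0,0,0,0,0,0.085]]'
python3 - <<'E'
from h import *
v=View('top');ribs(v);cv2.imwrite('pics/t5.png',v.im)
plan((632,118,335),-57.1)
E
```

```text
time: 42.07
tool_pos: [512.8, 226.3, 205.8]
tcp_rot: [-179.9, -0.0, 122.9]
ft_force: [1.1, -0.1, 1.3]
finger_gap: 85.2
grip_force: 0.0
time: 42.73
tool_pos: [513.8, 226.7, 336.1]
tcp_rot: [179.9, -0.0, 74.5]
ft_force: [0.7, 0.5, 0.6]
finger_gap: 84.7
grip_force: 0.0
time: 43.4
tool_pos: [513.8, 226.7, 335.6]
tcp_rot: [180.0, -0.0, 33.1]
ft_force: [0.7, -0.1, 0.2]
finger_gap: 85.0
grip_force: 0.0
rib 82 304.0 198.0 ztop 81.9 (array([586.1, -76.5]), 40.9, 11.8, -35.0) [586.4 -76.5  80.4]
rib 114 184.0 228.0 ztop 90.0 (array([515.6, 224.7]), 40.5, 12.0, -55.7) [515.  225.7  88.5]
rib 83 145.0 255.0 ztop 90.2 (array([451.1, 324. ]), 28.5, 12.9, -55.7) [450.5 323.9  88.7]
at [513.9 226.7 335.5] heading -56.9 tilt [0.0005 0.0002] q6 75.0 TURN 0.2 (0.0 rows) SHIFT [ 40.2 155.4   0.5] (3.9 rows) gap 84.9 t 43.5
```

View pics/t5.png

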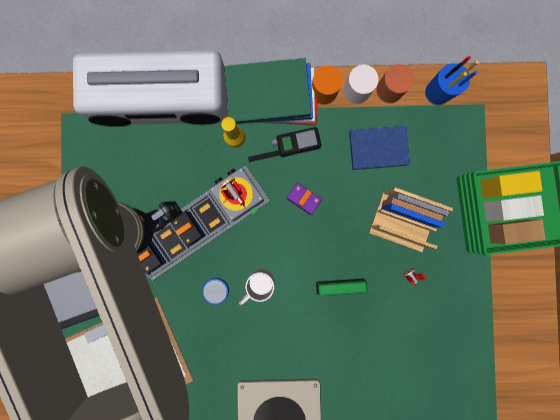

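Both packs stand in the rack at (184,228) and (145,255), only the purple look-alike (304,198) remains on the desk, and the other things have not moved. Next the clamp goes back.

```bash
python3 -m handwheel '[[-0.001,0.02,0,0,0,0.2,0.085],[0,0.038,0,0,0,0,0.085],[0,0.038,0,0,0,0,0.085],[0,0.037,0,0,0,0,0.085],[0,0.016,0,0,0,0,0.085],[0,0.006,0,0,0,0,0.085],[0,0,0,0,0,0,0.085],[0,0,0,0,0,0,0.085]]'
python3 -m handwheel '[[0,0,0,0,0,0,0.085],[0,0,0,0,0,0,0.085],[0,0,0,0,0,0,0.085],[0,0,0,0,0,0,0.085]]'
python3 - <<'E'
from h import *
v=View('wrist');P=v.P
plan((598.2,96.3,180),-57.1)
for b in v.blobs(v.ok(v.mask((172,5),(150,256))&(P[...,2]>165)&(P[...,2]<215)&(np.hypot(P[...,0]-598,P[...,1]-96)<60)),40):
    p=P[b];t=p[p[:,2]>np.percentile(p[:,2],99)-12];print(b.sum(),p[:,2].max().round(1),t.mean(0).round(1),rect(t))
E
```

```text
time: 44.12
tool_pos: [596.4, 96.4, 334.9]
tcp_rot: [-180.0, 0.0, 32.7]
ft_force: [-0.7, 0.7, 0.2]
finger_gap: 84.8
grip_force: 0.0
time: 44.45
tool_pos: [596.4, 96.6, 335.2]
tcp_rot: [180.0, -0.0, 32.7]
ft_force: [0.4, -0.5, 0.7]
finger_gap: 85.1
grip_force: 0.0
at [596.5  96.4 335.1] heading -57.3 tilt [0.0003 0.0001] q6 62.0 TURN -0.2 (0.0 rows) SHIFT [  1.3   1.  155.1] (3.8 rows) gap 84.8 t 44.5
403 198.6 [589.6 109.4 194.6] (array([588.9, 108.9]), 23.5, 6.9, 32.0)
402 198.3 [606.8  82.3 194.8] (array([606.5,  82. ]), 23.1, 6.8, 33.7)
```

```bash
python3 -m handwheel '[[0.0012,0.001,0.03,0,0,-0.2,0.085],[0,0,0.035,0,0,0,0.085],[0,0,0.03,0,0,0,0.085],[0,0,0.025,0,0,0,0.085],[0,0,0.018,0,0,0,0.085],[0,0,0.01,0,0,0,0.085],[0,0,0.004,0,0,0,0.085],[0,0,0,0,0,0,0.085]]'
python3 -m handwheel '[[0,0,0,0,0,0,0.085],[0,0,0,0,0,0,0.085],[0,0,0,0,0,0,0.085],[0,0,0,0,0,0,0.085],[0,0,0,0,0,0,0.085],[0,0,0,0,0,0,0.085],[0,0,0,0,0,0,0.085]]'
python3 - <<'E'
from h import *
plan((598,96,180),-57.1)
E
```

```text
time: 45.17
tool_pos: [598.0, 95.6, 182.5]
tcp_rot: [-180.0, 0.1, 32.9]
ft_force: [-0.5, -0.3, 0.1]
finger_gap: 84.6
grip_force: 0.0
time: 45.75
tool_pos: [598.3, 95.5, 183.1]
tcp_rot: [180.0, -0.0, 32.9]
ft_force: [0.6, 1.0, 0.1]
finger_gap: 85.0
grip_force: 0.0
at [598.3  95.5 183.1] heading -57.1 tilt [0.0002 0.    ] q6 61.0 TURN -0.0 (0.0 rows) SHIFT [-0.  -0.6  3.1] (0.1 rows) gap 85.0 t 45.8
```

```bash
python3 -m handwheel '[[0,-0.0005,0.003,0,0,0,0.06],[0,0,0,0,0,0,0.05],[0,0,0,0,0,0,0.04],[0,0,0,0,0,0,0.03],[0,0,0,0,0,0,0.015],[0,0,0,0,0,0,0.015],[0,0,0,0,0,0,0.015],[0,0,0,0,0,0,0.015]]' 40
python3 -m handwheel '[[0,0,0,0,0,0,0.015],[0,0,0,0,0,0,0.015],[0,0,0,0,0,0,0.015],[0,0,0,0,0,0,0.015]]'
python3 - <<'E'
from h import *
plan((598,96,180),-57.1)
E
```

```text
time: 46.42
tool_pos: [598.0, 95.9, 179.9]
tcp_rot: [-180.0, 0.0, 32.9]
ft_force: [0.6, -0.2, -0.5]
finger_gap: 20.5
grip_force: 45.3
time: 46.75
tool_pos: [598.0, 95.9, 180.0]
tcp_rot: [-180.0, -0.0, 32.9]
ft_force: [0.5, 1.1, -0.9]
finger_gap: 19.9
grip_force: 45.3
at [598.   95.9 180. ] heading -57.1 tilt [0. 0.] q6 61.0 TURN -0.0 (0.0 rows) SHIFT [ 0.  -0.1 -0. ] (0.0 rows) gap 19.9 t 46.8
```

```bash
python3 -m handwheel '[[0,0,-0.01,0,0,0,0.015],[0,0,-0.02,0,0,0,0.015],[0,0,-0.03,0,0,0,0.015],[0,0,-0.035,0,0,0,0.015],[0,0,-0.025,0,0,0,0.015],[0,0,-0.01,0,0,0,0.015],[0,0,0,0,0,0,0.015],[0,0,0,0,0,0,0.015]]'
python3 -m handwheel '[[-0.02,0.018,0,0,0,0,0.015],[-0.028,0.025,0,0,0,0,0.015],[-0.028,0.025,0,0,0,0,0.015],[-0.028,0.025,0,0,0,0,0.015],[-0.028,0.025,0,0,0,0,0.015],[-0.028,0.025,0,0,0,0,0.015],[-0.028,0.025,0,0,0,0,0.015],[-0.028,0.025,0,0,0,0,0.015]]'
python3 -m handwheel '[[-0.028,0.025,0,0,0,0,0.015],[-0.028,0.025,0,0,0,0,0.015],[-0.028,0.025,0,0,0,0,0.015],[-0.025,0.02,0,0,0,0,0.015],[-0.012,0.01,0,0,0,0,0.015],[0,0,0,0,0,-6,0.015],[0,0,0,0,0,-6,0.015],[0,0,0,0,0,-6,0.015]]'
python3 -m handwheel '[[0,0,0,0,0,-6,0.015],[0,0,0,0,0,-6,0.015],[0,0,0,0,0,-6,0.015],[0,0,0,0,0,0,0.015],[0,0,0,0,0,0,0.015],[0,0,0,0,0,0,0.015],[0,0,0,0,0,0,0.015]]'
python3 - <<'E'
from h import *
plan((477.5,-337,157.5),-21.1)
E
```

```text
time: 47.42
tool_pos: [598.1, 95.9, 309.6]
tcp_rot: [180.0, -0.0, 32.9]
ft_force: [0.5, -0.5, -2.6]
finger_gap: 20.3
grip_force: 45.3
time: 48.08
tool_pos: [519.4, -184.5, 306.6]
tcp_rot: [-179.8, 0.1, 32.9]
ft_force: [0.8, -0.1, -0.7]
finger_gap: 20.2
grip_force: 45.3
time: 48.75
tool_pos: [475.8, -336.9, 306.9]
tcp_rot: [-179.7, -0.0, 51.1]
ft_force: [-0.4, 0.5, -0.5]
finger_gap: 20.6
grip_force: 45.3
time: 49.33
tool_pos: [476.5, -336.9, 309.2]
tcp_rot: [-179.9, -0.0, 68.7]
ft_force: [-0.2, 0.4, -1.5]
finger_gap: 20.6
grip_force: 45.3
at [ 476.5 -336.9  309.2] heading -21.3 tilt [-0.0008  0.0008] q6 -19.0 TURN -0.2 (0.0 rows) SHIFT [  0.2   1.1 151.6] (3.7 rows) gap 20.6 t 49.3
```

```bash
python3 -m handwheel '[[0,0.001,0.015,0,0,-0.2,0.015],[0,0,0.03,0,0,0,0.015],[0,0,0.03,0,0,0,0.015],[0,0,0.02,0,0,0,0.015],[0,0,0.008,0,0,0,0.015],[0,0,0,0,0,0,0.015],[0,0,0,0,0,0,0.015],[0,0,0,0,0,0,0.015]]'
python3 -m handwheel '[[0,0,0,0,0,0,0.015],[0,0,0,0,0,0,0.015],[0,0,0,0,0,0,0.015],[0,0,0,0,0,0,0.015],[0,0,0,0,0,0,0.015],[0,0,0,0,0,0,0.015]]'
python3 - <<'E'
from h import *
plan((477.5,-337.5,157.5),-21.1)
s=View('side'); x,y=s.proj([477,-337,140]); x,y=int(x),int(y); cv2.imwrite('pics/s6.png',cv2.resize(s.im[y-60:y+60,x-70:x+70],(700,600),interpolation=cv2.INTER_CUBIC))
E
```

```text
time: 50.0
tool_pos: [478.4, -338.4, 209.2]
tcp_rot: [179.8, 0.1, 69.0]
ft_force: [-0.5, -0.2, -0.9]
finger_gap: 20.9
grip_force: 45.3
time: 50.5
tool_pos: [477.6, -337.6, 207.0]
tcp_rot: [180.0, 0.0, 69.1]
ft_force: [-0.4, -0.3, -0.3]
finger_gap: 20.7
grip_force: 45.3
at [ 477.6 -337.6  207. ] heading -20.9 tilt [ 0.0001 -0.0001] q6 -19.0 TURN 0.2 (0.0 rows) SHIFT [ 0.1 -0.1 49.5] (1.2 rows) gap 20.7 t 50.5
```

View pics/s6.png

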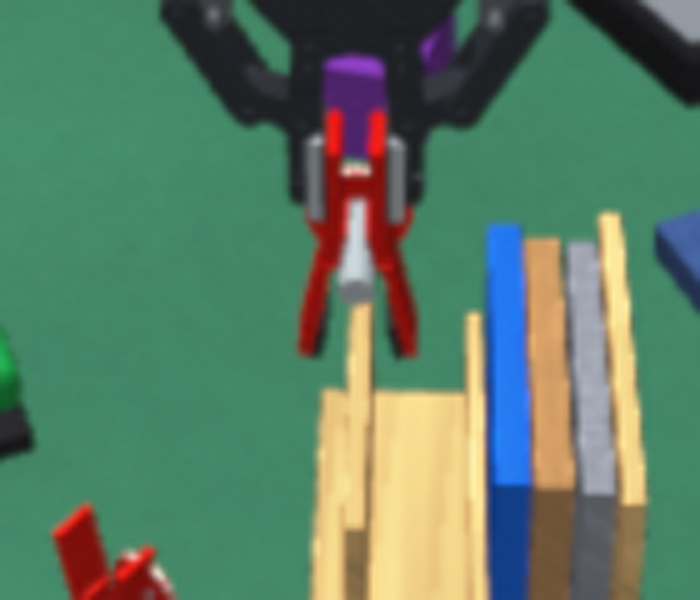

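The open jaws stand centred over the front board's top edge, at column 358 in the crop. Next I'll lower and release.

```bash
python3 -m handwheel '[[0,0,0.01,0,0,0.2,0.015],[0,0,0.012,0,0,0,0.015],[0,0,0.012,0,0,0,0.015],[0,0,0.008,0,0,0,0.015],[0,0,0.004,0,0,0,0.015],[0,0,0.002,0,0,0,0.015],[0,0,0,0,0,0,0.015],[0,0,0,0,0,0,0.015]]'
python3 -m handwheel '[[0,0,0,0,0,0,0.015],[0,0,0,0,0,0,0.015],[0,0,0,0,0,0,0.015],[0,0,0,0,0,0,0.015]]'
python3 - <<'E'
from h import *
plan((477.5,-337.5,157.5),-21.1);print(r.sense()['ft_force'])
E
```

```text
time: 51.22
tool_pos: [477.7, -337.8, 159.1]
tcp_rot: [180.0, 0.0, 68.9]
ft_force: [-0.3, -0.8, -0.4]
finger_gap: 20.7
grip_force: 45.3
time: 51.55
tool_pos: [477.7, -337.7, 159.1]
tcp_rot: [180.0, 0.0, 68.9]
ft_force: [0.8, 0.3, -1.2]
finger_gap: 20.0
grip_force: 45.3
at [ 477.7 -337.7  159.1] heading -21.1 tilt [ 0.0003 -0.0003] q6 -19.0 TURN -0.0 (0.0 rows) SHIFT [ 0.1 -0.2  1.6] (0.0 rows) gap 20.0 t 51.5
[ 0.82994622  0.31000561 -1.16937501]
```

```bash
python3 -m handwheel '[[0,0,0.001,0,0,0,0.015],[0,0,0,0,0,0,0.024],[0,0,0,0,0,0,0.028],[0,0,0,0,0,0,0.032],[0,0,0,0,0,0,0.036],[0,0,0,0,0,0,0.042],[0,0,0,0,0,0,0.05],[0,0,0,0,0,0,0.06]]'
python3 -m handwheel '[[0,0,0,0,0,0,0.075],[0,0,0,0,0,0,0.085],[0,0,-0.015,0,0,0,0.085],[0,0,-0.03,0,0,0,0.085],[0,0,-0.04,0,0,0,0.085],[0,0,-0.04,0,0,0,0.085],[0,0,-0.03,0,0,0,0.085],[0,0,-0.02,0,0,0,0.085]]'
python3 -m handwheel '[[0,0,0,0,0,0,0.085],[0,0,0,0,0,0,0.085],[0,0,0,0,0,0,0.085],[0,0,0,0,0,0,0.085]]'
python3 - <<'E'
from h import *
s=View('side'); x,y=s.proj([477,-337,140]); x,y=int(x),int(y); cv2.imwrite('pics/s7.png',cv2.resize(s.im[y-60:y+60,x-70:x+70],(700,600),interpolation=cv2.INTER_CUBIC))
v=View('wrist');P=v.P
for b in v.blobs(v.ok(v.mask((172,5),(150,256))&(P[...,2]>140)&(P[...,2]<200)&(np.hypot(P[...,0]-477,P[...,1]+337)<60)),40):
    p=P[b];t=p[p[:,2]>np.percentile(p[:,2],99)-12];print(b.sum(),p[:,2].max().round(1),t.mean(0).round(1),rect(t))
plan((598,96.3,330),-21.1)
E
```

```text
time: 52.22
tool_pos: [477.6, -337.7, 158.1]
tcp_rot: [180.0, 0.0, 68.9]
ft_force: [-0.7, 1.3, -0.0]
finger_gap: 59.3
grip_force: 0.0
time: 52.88
tool_pos: [478.3, -338.2, 337.9]
tcp_rot: [179.7, 0.1, 68.9]
ft_force: [1.0, -0.0, 0.3]
finger_gap: 85.3
grip_force: 0.0
time: 53.22
tool_pos: [477.0, -337.2, 330.9]
tcp_rot: [-179.8, -0.1, 68.9]
ft_force: [-0.1, 0.8, -0.8]
finger_gap: 84.9
grip_force: 0.0
451 177.3 [ 459.9 -329.8  173.4] (array([ 459.7, -330.6]), 22.9, 7.3, 67.6)
407 177.6 [ 494.7 -343.5  173.1] (array([ 494.5, -344. ]), 23.0, 7.2, 70.6)
at [ 477.1 -337.2  331. ] heading -21.1 tilt [-0.0023  0.0019] q6 -19.0 TURN -0.0 (0.0 rows) SHIFT [448.  -43.2   1.6] (11.0 rows) gap 85.0 t 53.3
```

View pics/s7.png

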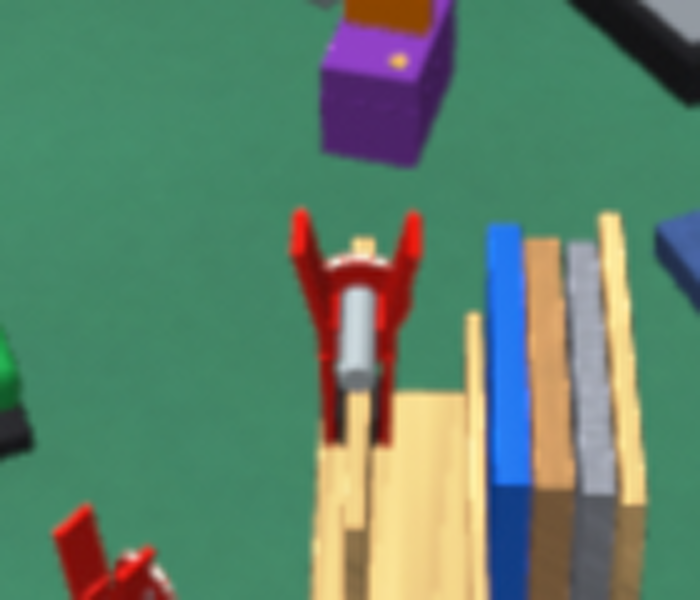

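The clamp is back on the front board, upright and closed, within a millimetre or two of its first place. Last comes switching the isolator on.

```bash
python3 -m handwheel '[[0.02,-0.002,0,0,0,0,0.085],[0.04,-0.004,0,0,0,0,0.085],[0.04,-0.004,0,0,0,0,0.085],[0.04,-0.004,0,0,0,0,0.085],[0.04,-0.004,0,0,0,0,0.085],[0.04,-0.004,0,0,0,0,0.085],[0.04,-0.004,0,0,0,0,0.085],[0.04,-0.004,0,0,0,0,0.085]]'
python3 -m handwheel '[[0.04,-0.004,0,0,0,0,0.085],[0.04,-0.004,0,0,0,0,0.085],[0.038,-0.003,0,0,0,0,0.085],[0.02,-0.002,0,0,0,0,0.085],[0.01,0,0,0,0,0,0.085],[0,0,0,0,0,-6,0.085],[0,0,0,0,0,-7,0.085],[0,0,0,0,0,-7,0.085]]'
python3 -m handwheel '[[0,0,0,0,0,-7,0.085],[0,0,0,0,0,-7,0.085],[0,0,0,0,0,-7,0.085],[0,0,0,0,0,-7,0.085],[0,0,0,0,0,-7,0.085],[0,0,0,0,0,-7,0.085],[0,0,0,0,0,-7,0.085],[0,0,0,0,0,-7,0.085]]'
python3 -m handwheel '[[0,0,0,0,0,-7,0.085],[0,0,0,0,0,-7,0.085],[0,0,0,0,0,-7,0.085],[0,0,0,0,0,-7,0.085],[0,0,0,0,0,-7,0.085],[0,0,0,0,0,-7,0.085],[0,0,0,0,0,-7,0.085],[0,0,0,0,0,-7,0.085]]'
python3 -m handwheel '[[0,0,0,0,0,-7,0.085],[0,0,0,0,0,-5,0.085],[0,0,0,0,0,0,0.085],[0,0,0,0,0,0,0.085],[0,0,0,0,0,0,0.085],[0,0,0,0,0,0,0.085]]'
python3 - <<'E'
from h import *
plan((598,96.3,106.5),122.9)
v=View('wrist');P=v.P
b=v.ok(v.mask((172,5),(150,256))&(P[...,2]>108)&(P[...,2]<125)&(np.hypot(P[...,0]-598,P[...,1]-96)<60));print(b.sum(),rect(P[b]))
E
```

```text
time: 53.98
tool_pos: [557.6, -45.0, 332.0]
tcp_rot: [-179.9, 0.0, 68.9]
ft_force: [0.8, 0.6, 0.2]
finger_gap: 85.1
grip_force: 0.0
time: 54.65
tool_pos: [598.8, 95.2, 332.0]
tcp_rot: [-179.9, 0.0, 89.2]
ft_force: [0.1, -1.0, -0.3]
finger_gap: 85.1
grip_force: 0.0
time: 55.32
tool_pos: [598.8, 94.5, 332.2]
tcp_rot: [-179.9, -0.0, 145.1]
ft_force: [-0.5, 0.6, 0.4]
finger_gap: 85.0
grip_force: 0.0
time: 55.98
tool_pos: [598.8, 94.5, 332.2]
tcp_rot: [-180.0, -0.1, -158.9]
ft_force: [1.0, 1.2, -0.5]
finger_gap: 85.0
grip_force: 0.0
time: 56.48
tool_pos: [599.0, 95.4, 332.7]
tcp_rot: [180.0, -0.0, -147.3]
ft_force: [0.7, 0.2, -0.3]
finger_gap: 84.7
grip_force: 0.0
at [599.   95.4 332.7] heading 122.7 tilt [-0.0004 -0.0001] q6 -119.0 TURN -0.2 (0.0 rows) SHIFT [2.000e-01 1.300e+00 2.262e+02] (5.5 rows) gap 84.7 t 56.5
544 (array([598.5,  95.6]), 65.4, 11.2, 32.9)
```

```bash
python3 -m handwheel '[[0,0.0008,0.03,0,0,-0.2,0.07],[0,0,0.04,0,0,0,0.07],[0,0,0.04,0,0,0,0.07],[0,0,0.04,0,0,0,0.07],[0,0,0.03,0,0,0,0.07],[0,0,0.02,0,0,0,0.07],[0,0,0.01,0,0,0,0.07],[0,0,0.005,0,0,0,0.07]]' 40
python3 -m handwheel '[[0,0,0,0,0,0,0.07],[0,0,0,0,0,0,0.07],[0,0,0,0,0,0,0.07],[0,0,0,0,0,0,0.07],[0,0,0,0,0,0,0.06],[0,0,0,0,0,0,0.05],[0,0,0,0,0,0,0.04]]'
python3 - <<'E'
from h import *
plan((598.2,96,106.5),122.9)
E
```

```text
time: 57.2
tool_pos: [597.4, 96.3, 115.9]
tcp_rot: [179.9, -0.2, -147.0]
ft_force: [0.4, 0.9, -0.3]
finger_gap: 69.9
grip_force: 0.0
time: 57.78
tool_pos: [598.8, 96.5, 118.4]
tcp_rot: [-180.0, 0.0, -146.9]
ft_force: [0.6, 0.4, -0.2]
finger_gap: 40.5
grip_force: 0.0
at [598.8  96.5 118.4] heading 123.1 tilt [0.0007 0.    ] q6 -119.0 TURN 0.2 (0.0 rows) SHIFT [ 0.8 -0.1 11.9] (0.3 rows) gap 40.5 t 57.8
```

```bash
python3 -m handwheel '[[0.0008,0,0.006,0,0,0,0.04],[0,0,0.004,0,0,0,0.04],[0,0,0.0015,0,0,0,0.03],[0,0,0,0,0,0,0.02],[0,0,0,0,0,0,0.005],[0,0,0,0,0,0,0.005],[0,0,0,0,0,0,0.005],[0,0,0,0,0,0,0.005]]' 40
python3 -m handwheel '[[0,0,0,0,0,0,0.005],[0,0,0,0,0,0,0.005],[0,0,0,0,0,4,0.005],[0,0,0,0,0,6,0.005],[0,0,0,0,0,6,0.005],[0,0,0,0,0,6,0.005],[0,0,0,0,0,6,0.005],[0,0,0,0,0,6,0.005]]'
python3 -m handwheel '[[0,0,0,0,0,6,0.005],[0,0,0,0,0,6,0.005],[0,0,0,0,0,6,0.005],[0,0,0,0,0,6,0.005],[0,0,0,0,0,6,0.005],[0,0,0,0,0,6,0.005],[0,0,0,0,0,6,0.005],[0,0,0,0,0,6,0.005]]'
python3 -m handwheel '[[0,0,0,0,0,5,0.005],[0,0,0,0,0,3,0.005],[0,0,0,0,0,0,0.005],[0,0,0,0,0,0,0.005]]'
python3 - <<'E'
from h import *
plan((598.2,96,106.5),32.9);print(r.sense()['wrist_torque'],r.sense()['ft_force'])
E
```

```text
time: 58.45
tool_pos: [597.8, 95.3, 105.9]
tcp_rot: [-180.0, -0.0, -147.0]
ft_force: [3.0, -4.8, -6.5]
finger_gap: 11.1
grip_force: 43.2
time: 59.12
tool_pos: [597.7, 96.2, 105.9]
tcp_rot: [180.0, -0.0, 178.8]
ft_force: [1.2, -0.0, -6.2]
finger_gap: 11.7
grip_force: 43.1
time: 59.78
tool_pos: [598.3, 97.3, 106.0]
tcp_rot: [179.9, -0.1, 130.8]
ft_force: [6.1, 5.1, -9.3]
finger_gap: 11.3
grip_force: 42.8
time: 60.12
tool_pos: [598.4, 97.4, 106.0]
tcp_rot: [179.9, -0.1, 123.1]
ft_force: [6.5, 4.5, -9.4]
finger_gap: 11.3
grip_force: 42.7
at [598.4  97.4 106. ] heading 33.1 tilt [0.0014 0.0023] q6 -29.0 TURN 0.2 (0.0 rows) SHIFT [-1.1 -1.  -0.5] (0.0 rows) gap 11.3 t 60.1
[ 0.81298762 -1.18971229 -0.11760893] [ 6.50800874  4.45175889 -9.38614995]
```

Release, rise clear and check everything.

```bash
python3 -m handwheel '[[0,0,0,0,0,0,0.02],[0,0,0,0,0,0,0.04],[0,0,0,0,0,0,0.07],[0,0,-0.015,0,0,0,0.07],[0,0,-0.03,0,0,0,0.085],[0,0,-0.04,0,0,0,0.085],[0,0,-0.04,0,0,0,0.085],[0,0,-0.04,0,0,0,0.085]]'
python3 -m handwheel '[[0,0,-0.035,0,0,0,0.085],[0,0,-0.02,0,0,0,0.085],[0,0,0,0,0,0,0.085],[0,0,0,0,0,0,0.085],[0,0,0,0,0,0,0.085],[0,0,0,0,0,0,0.085]]'
python3 - <<'E'
from h import *
plan((598,96.3,330),32.9)
v=View('wrist');P=v.P
b=v.ok(v.mask((172,5),(150,256))&(P[...,2]>108)&(P[...,2]<125)&(np.hypot(P[...,0]-598,P[...,1]-96)<60));print('blade',b.sum(),rect(P[b]))
ribs(v);v=View('top');ribs(v);s=View('side');cv2.imwrite('pics/s9.png',s.im)
E
```

```text
time: 60.78
tool_pos: [597.4, 95.9, 273.4]
tcp_rot: [-180.0, -0.0, 123.1]
ft_force: [0.3, -0.0, 0.4]
finger_gap: 84.8
grip_force: 0.0
time: 61.28
tool_pos: [597.1, 95.9, 324.4]
tcp_rot: [-179.8, -0.1, 123.1]
ft_force: [0.4, -0.4, -0.2]
finger_gap: 85.0
grip_force: 0.0
at [597.1  95.9 324.4] heading 33.1 tilt [-0.0032 -0.0002] q6 -29.0 TURN 0.2 (0.0 rows) SHIFT [-0.1  0.9 -5.6] (0.1 rows) gap 85.0 t 61.3
blade 604 (array([598.7,  96.5]), 65.3, 12.0, -57.1)
rib 220 280.0 19.0 ztop 87.9 (array([519. , 218.6]), 23.9, 13.1, -57.0) [519.6 215.5  87.1]
rib 86 262.0 165.0 ztop 78.6 (array([582. ,  88.2]), 49.6, 18.9, -63.5) [580.8  87.4  77.6]
rib 63 299.0 175.0 ztop 78.8 (array([619.5,  99.3]), 41.5, 10.6, -79.0) [620.5 100.2  77.7]
rib 554 195.0 274.0 ztop 80.2 (array([585.1, -75.6]), 41.4, 13.6, -35.4) [585.1 -74.8  79.4]
rib 81 304.0 198.0 ztop 82.6 (array([586.4, -76.7]), 40.2, 11.8, -35.0) [586.4 -76.7  80.8]
rib 110 184.0 228.0 ztop 90.5 (array([515.1, 225.2]), 39.3, 12.9, -57.0) [515.2 225.3  88.8]
```

View pics/s9.png

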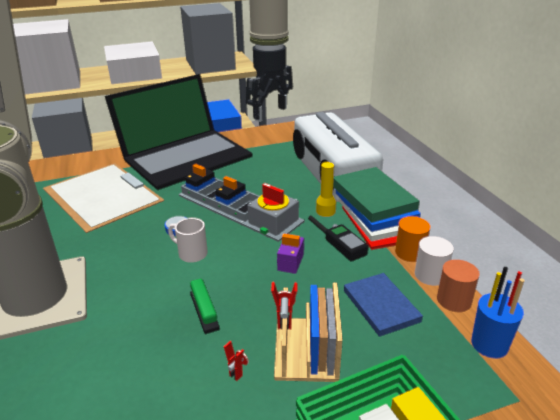

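The final side view shows both packs upright in the rack (200,178) and (231,190), the isolator on (blade at -57.1°, along the rack's y) and the clamp on the sorter (284,303). Nothing else has moved and the gripper is clear.

```bash
python3 -c "
from bench import r
print(r.hand_in())"
```

```text
the job is handed in; nothing more can be done
None
```

I finished and handed in the job, with no verdict reported back: both packs (only two were on the desk) stand in bays 4 and 2, the clamp was on the handle while they went in and is back on the sorter's front board, and the isolator is on.

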